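# Clamp a reagent bottle with the butterfly knob

## Robot

A 7-joint arm with a two-finger parallel gripper is mounted at the origin on the work surface. World frame = base frame: x ahead of the robot, y to its left, z up, the work surface at z = 0. Lengths are in mm, angles in rad, forces in N, time in s.
With the tool pointing down it reaches from about 425 to 875 mm from the base axis. Payload 9.9 kg.
Tool frame: the origin (TCP) lies at the very end of the fingers, on their centre line; the grasp point (between the pads) lies 19 mm behind it; y points along the fingers, z is the direction in which the jaws open and shut, and the axes are right-handed (so a half turn about y gives the same grasp; the last joint's range is limited). The gripper opens to 85 mm and grips with 20 to 120 N. Pads are 22 mm wide; open, the fingers measure 114 mm over their backs; the gripper's body (76 mm by 85 mm) begins 54 mm behind the grasp point. The pads swing forward as they close: fully open they stand 13 mm farther back than shut.
Start: joints at [1.185, 0.576, 0.025, 1.437, -0.015, 1.129, -0.057], TCP at [200.641, -644.494, 231.289] pointing down, gripper open.
Joint ranges: [-2.76, 2.76], [-0.34, 2.15], [-1.52, 1.57], [0.19, 2.46], [-1.09, 4.23], [0.17, 1.99], [-2.82, 2.82]. Speed limits (rad/s): [2.22, 2.22, 3.01, 3.01, 3.14, 3.14, 3.14].

## Interface

Orientations are given as [roll, pitch, yaw] about the fixed x, y, z axes, in that order (R = Rz(yaw) Ry(pitch) Rx(roll)).
In Python, from cell import ctrl gives the robot as it stands.
- The arm moves only by the tool servo_tool, never from a script. Its argument "plan" is a list of rows, each an object of numbers: "x", "y", "z": the shift along the tool's x, y, z in cm; "twist": the turn about the tool's y in rad; "gripper": the opening, from -1 (shut) to 1 (fully open). In form: [{"x": .., "y": .., "z": .., "twist": .., "gripper": ..}, ...]. A call has 1 to 5 rows; each row shifts and turns the pose as measured when the row begins, along the tool's axes as they then stand; what a row does not reach is not made up. A row lasts 1/10 s, in which the tool goes at most 50 mm and 8.59 degrees, less where a joint would pass 70% of its speed; a pose out of reach is approached as far as the arm can. A call with a gripper value outside its range is refused whole. The fingers move at their own pace and stop on an object; "squeeze" is the grip in N (left out, the last holds). Time passes only in rows, so rows that do not move let the fingers close. It gives the time, the measured TCP pose, the force and the opening at its end, in the units of the state.
- ctrl.state(): the state, without advancing time (a new reading comes with each control period).
- ctrl.read_camera(name): name is "scene" or "top"; returns a dict with "color" (420x560x3 uint8, red, green, blue), "fx", "fy", "cx", "cy" (pixels), "extrinsics" (4x4, takes a point from camera to world coordinates). Camera axes: x right, y up, looking along -z (the intrinsics and any distortion apply to the point x, -y, -z); pixel columns grow to the right and rows downward; lengths in mm; the calibration is good to about 2 mm. A picture is of the moment at which its call begins. There is no depth.
- ctrl.sign_off(): hands the job in, once; it reports no verdict.
Trained networks look in a picture, given as the dict that the camera call returned (one of the last four; its "shot" number tells which), for a name from the list of things; names that differ only in an ending like _2 or _b are one class to them, and where a whole thing is asked for, a point or a joint stands for the part that bears it (a point fixed in the world has none). Each returns a list of dicts, best first, with "score" (0 to 1); they miss things now and then, are a little off and sometimes report something else, mostly with a low value. They report only what shows in the picture. A call takes as long as a camera call.
- ctrl.boxes_of(picture, name): "extent" ([left, top, right, bottom] in pixels, round what is visible of it).
- ctrl.regions_of(picture, name): "mask" (420x560 bool, what is visible of it) and "extent" ([left, top, right, bottom] in pixels, round what is visible of it).
The state is a dict: "t": time; "joint_pos": joint angles; "joint_velocities": joint speeds; "joint_efforts": joint torques, N m; "eef_pos": TCP position; "tool_rot": TCP orientation; "contact_force": force on the tool from outside, world axes, zero at the start; "torque": the same for the moment, N m; "grip_width": finger opening in mm.
Only numpy, scipy, OpenCV 4.12 (cv2) and the standard library are available. Lean on these libraries where they do the work, as an engineer would, in place of code of your own. Each camera call takes 0.05 s, during which the arm holds its last target.

## Task

Gently stand the amber bottle with the red cap in the bay of the blue shaker clamp, then turn the black butterfly knob clockwise until the bar holds the bottle snugly: about 12 newtons of clamping force, and never more than 25, for the glass would crack. Keep off the thin orange guard beside the knob, let go of everything, and leave all other things where they stand.

Things in the scene. Friction and masses are not known exactly. Their poses are not given: they have to be found in the camera images.
- bottle: The amber glass bottle with a RED cap, to be clamped. Loose, 0.17 to 0.35 kg, 104 mm high; round body 56 mm in diameter up to 60 mm, then a shoulder narrowing to 70 mm, and a red cap 36 mm in diameter from 74 to 104 mm above its underside (grip it there, from above). Origin: centre of the underside, z up.
- clamp: Fixed clamp: aluminium base plate 250 x 100 x 15 mm and, along its own x, a blue gearbox (80 x 74 mm, top 70 mm above the table) centred at x = -75 mm with the knob on it, the steel bar, the bay, the backstop. Origin: on the table under the plate, 10 mm from the plate's middle towards the gearbox; x points from gearbox to backstop, z up.
- bay (a point): Where to stand the bottle: on the plate's upper face (15 mm above the table) at clamp x = 55 mm, y = 0; about 5 mm or more are free before and behind it. The backstop behind is two rubber posts (16 mm thick, 44 mm apart, 50 mm high) set by hand: a bottle against them has its centre at clamp x = 65 mm, give or take 5 mm.
- bar: Steel pushing bar, 50 mm wide, 40 mm high, with a rubber pad 10 mm thick on its front that yields 1 mm per 6 N. Origin: middle of the bar's front face behind the pad, 40 mm above the table; x as the clamp's; the pad's face is 10 mm ahead. It moves only along clamp x, driven by the knob by rack and pinion, 12 mm per rad.
- wing (a joint): Knob angle (rad), 0 to 2.8, growing CLOCKWISE from above, which drives the bar to the bottle (12 mm per rad; bar origin at clamp x = 8 mm at 0). Starts at 0 to 0.3; 1.0 to 2.2 rad more are needed. Friction of 0.32 N m resists turning and holds the bar where left; each newton of clamping adds 0.012 N m (0.14 at 12 N). Torques felt at a pause are a third lower: judge by the rise over free turning.
- wing_mid (a point): Butterfly knob: upright black blade 52 mm long, 9 mm thick, yellow wing tips, on a vertical axis at clamp x = -75 mm, y = 0. Point: on the axis, 100 mm above the table; x along the blade (along clamp x at joint 0), z up. The blade spans 82 to 108 mm above the table (wings to 114), over a hub 18 mm wide. Pinch its flat faces from above at this point.
- guard: The thin upright orange guard on the gearbox, 74 mm long, 4 mm thick, its top 114 mm above the table. Its inner face runs along clamp x, 32 mm from the knob's axis on the clamp's +y side: the wing tips pass it at 6 mm. Not to be pushed. Origin: middle of its lower edge, 70 mm above the table.
- bottle_white: Bystander: white bottle with blue cap, same shape as the red-capped one. Origin: centre of the underside.
- bottle_blue: Bystander: amber bottle with BLUE cap, same shape. Origin: centre of the underside.
- jar: Bystander: jar with black cap, 68 mm in diameter, 75 mm high. Origin: centre of the underside.
- beaker: Bystander: glass beaker, 66 mm in diameter, 85 mm high. Origin: centre of the underside.
- spatula: Bystander: spatula, 170 mm long, lying flat.
- carton: Bystander: cardboard box, 70 x 100 x 60 mm. Origin: centre of the underside.

How it is judged:
By the outcome, as a careful person would: the job done as asked, in the order asked, and still so for the second after the job is handed in, with the robot touching nothing.
It also fails if it takes over 69 s, if anything falls off the work surface, if the arm or the gripper's body presses on something with over 40 N, if the wrist force passes 120 N, or if a joint passes its speed limit or range.

## Working session

There is one attempt and no reset: what is moved stays moved. The work goes in short steps, Python scripts to look and compute and a tool call to move; the robot and the scene stay as the last step left them, time stands still between calls to the robot, and variables do not carry over. Pictures are saved under pics/ and viewed, and the job is handed in when it is done.

Besides the shell and the picture viewer there is one more tool, called as name(argument=value, ...) on one line, values as JSON. servo_tool: Moves the arm, as the interface text tells. Its arguments: {"type":"object","properties":{"plan":{"type":"array"},"squeeze":{"type":"number"}},"required":["plan"]}

```bash
mkdir -p pics
python3 - <<'E'
from cell import ctrl
import cv2
s=ctrl.state();print({k:(v if not hasattr(v,'round') else v) for k,v in s.items()})
for n in ("scene","top"):
    p=ctrl.read_camera(n);cv2.imwrite(f'pics/{n}0.png',cv2.cvtColor(p["color"],cv2.COLOR_RGB2BGR))
    print(n,p.keys(),p["fx"],p["fy"],p["cx"],p["cy"],p["extrinsics"])
    for o in ("bottle","clamp","wing","guard","bar"):
        print(o,[(b["score"],b["extent"]) for b in ctrl.boxes_of(p,o)][:3])
E
```

```text
{'t': 0.0, 'joint_pos': array([ 1.18515083,  0.57650625,  0.02482435,  1.43793039, -0.01496151,
        1.1290192 , -0.05650926]), 'joint_velocities': array([ 5.25395644e-04, -1.97703797e-03, -7.69189988e-04,  1.20594607e-03,
       -2.57833944e-05,  1.76218807e-04, -1.09768307e-03]), 'joint_efforts': array([ 1.36559484e-04, -7.65755510e+01,  2.24994913e+00, -2.85971618e+01,
        1.50963856e-02,  1.25540880e-02,  1.77773325e-05]), 'eef_pos': array([ 200.52911778, -644.03211285,  230.45172295]), 'tool_rot': array([-1.57247160e+00, -1.11272560e-04, -2.83968949e+00]), 'contact_force': array([ 0.09666921,  1.18595571, -0.00254145]), 'torque': array([-0.00543602, -0.01031919, -0.02282302]), 'grip_width': 85.71400384586534}
scene dict_keys(['color', 'fx', 'fy', 'cx', 'cy', 'extrinsics', 'shot']) 414.0704112537276 414.0704112537276 274.13980784279846 206.23001215654648 [[-3.85731917e-01 -7.69753284e-01  5.08616526e-01  1.08368170e+03]
 [ 9.22602760e-01 -3.19504319e-01  2.16150729e-01  2.38967810e+02]
 [-3.87755682e-03  5.52627246e-01  8.33419517e-01  9.13849988e+02]
 [ 0.00000000e+00  0.
[... 319 characters left out ...]
.1, 198.4, 315.7, 217.5]), (0.39, [313.4, 164.1, 323.5, 184.4])]
top dict_keys(['color', 'fx', 'fy', 'cx', 'cy', 'extrinsics', 'shot']) 535.0344161332257 535.0344161332257 272.8587235878579 210.71264497884854 [[ 2.31192532e-02  9.93556561e-01 -1.10954318e-01  4.03077631e+02]
 [-9.99659615e-01  2.43168381e-02  9.45227106e-03  4.53639986e+01]
 [ 1.20894241e-02  1.10698021e-01  9.93780556e-01  1.39535061e+03]
 [ 0.00000000e+00  0.00000000e+00  0.00000000e+00  1.00000000e+00]]
bottle [(0.91, [343.3, 234.4, 366.6, 260.4])]
clamp [(0.85, [228.9, 173.8, 270.5, 266.8])]
wing [(0.51, [245.8, 240.6, 251.6, 258.5])]
guard [(0.49, [239.7, 212.5, 263.2, 231.1])]
bar [(0.72, [240.9, 211.1, 259.4, 230.7])]
```

Run:
```python
import cv2
a=cv2.imread('pics/scene0.png');b=cv2.imread('pics/top0.png')
cv2.imwrite('pics/s0c.png',cv2.resize(a[130:290,140:360],None,fx=3.6,fy=3.6,interpolation=cv2.INTER_CUBIC))
cv2.imwrite('pics/t0c.png',cv2.resize(b[150:290,210:400],None,fx=4,fy=4,interpolation=cv2.INTER_CUBIC))
```

```text
(no output)
```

View pics/scene0.png

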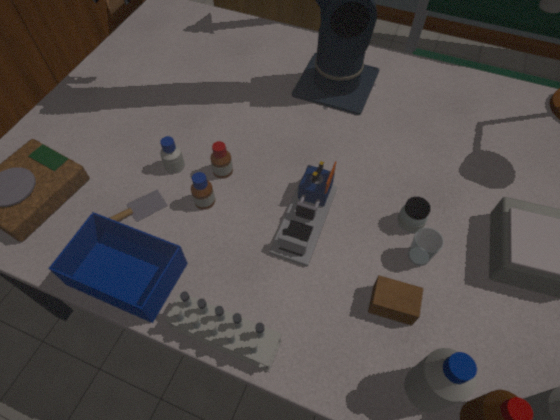

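View pics/top0.png

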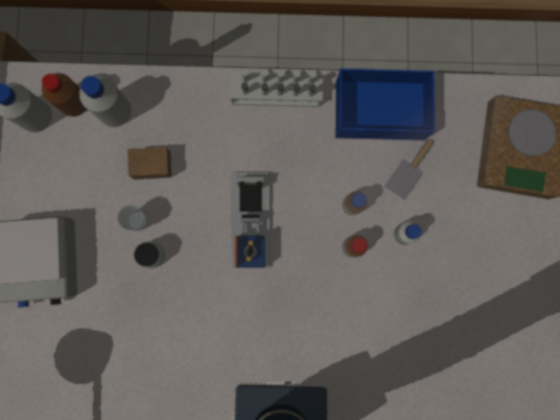

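View pics/s0c.png

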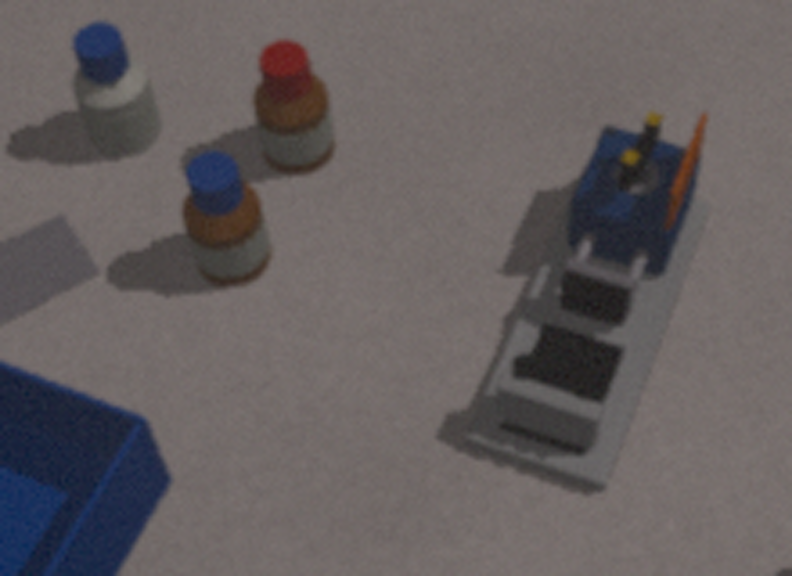

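View pics/t0c.png

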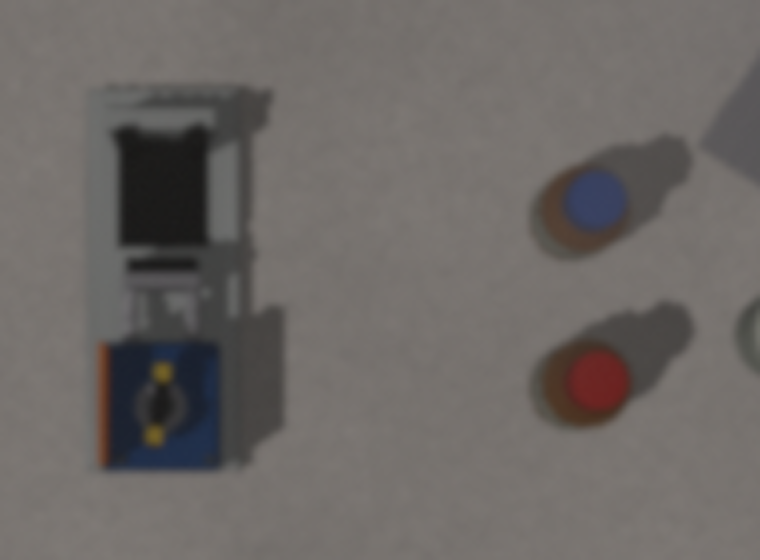

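```bash
cat > h.py <<'E'
import numpy as np, cv2
from cell import ctrl
def ray(p,u,v,z):
    E=np.array(p["extrinsics"]);d=np.array([(u-p["cx"])/p["fx"],-(v-p["cy"])/p["fy"],-1.])
    d=E[:3,:3]@d;o=E[:3,3];return o+d*(z-o[2])/d[2]
def proj(p,X):
    E=np.array(p["extrinsics"]);c=E[:3,:3].T@(np.asarray(X,float)-E[:3,3])
    return np.array([p["fx"]*c[0]/-c[2]+p["cx"],-p["fy"]*c[1]/-c[2]+p["cy"]])
def blobs(p,hlo,hhi,smin=100,vmin=40,amin=4):
    h=cv2.cvtColor(p["color"],cv2.COLOR_RGB2HSV)
    m=cv2.inRange(h,(hlo,smin,vmin),(hhi,255,255))
    n,l,s,c=cv2.connectedComponentsWithStats(m)
    return [(s[i,:4].tolist(),int(s[i,4]),c[i]+0.0) for i in range(1,n) if s[i,4]>=amin]
def save(p,name,box=None,f=1):
    a=cv2.cvtColor(p["color"],cv2.COLOR_RGB2BGR)
    if box: a=a[box[1]:box[3],box[0]:box[2]]
    cv2.imwrite('pics/'+name,cv2.resize(a,None,fx=f,fy=f,interpolation=cv2.INTER_CUBIC))
E
python3 - <<'E'
from h import *
np.set_printoptions(precision=1,suppress=True)
for n in("top","scene"):
    p=ctrl.read_camera(n)
    for lab,hl,hh in(("red",0,6),("red2",172,180),("orange",7,16),("yellow",17,35)):
        for b in blobs(p,hl,hh,110,60):
            z={"r":104,"y":112,"o":92}[lab[0]]
            if 130<b[2][0]<420 and 130<b[2][1]<280: print(n,lab,b[0],b[1],b[2],ray(p,*b[2],z))
    for o in("bottle","bar","wing","clamp","guard"):
        for r in ctrl.regions_of(p,o)[:2]:
            m=r["mask"];ys,xs=np.nonzero(m)
            print(n,o,r["score"],r["extent"],xs.mean(),ys.mean(),m.sum())
E
```

```text
top red [351, 237, 17, 16] 205 [358.8 244.8] [ 469.6 -176.4  104. ]
top orange [130, 148, 37, 28] 931 [148.2 161.9] [662.3 343.5  92. ]
top orange [235, 237, 2, 28] 56 [235.5 250.5] [449.2 121.4  92. ]
top orange [347, 237, 18, 19] 98 [352.2 248.1] [ 461.6 -162.3   92. ]
top yellow [249, 241, 4, 5] 17 [250.4 242.9] [467.5  85.1 112. ]
top yellow [247, 256, 4, 5] 16 [248.3 258.1] [431.2  89.1 112. ]
top bottle 0.95 [339.9, 233.5, 369.8, 261.4] 354.52685950413223 245.900826446281 484
top bar 0.77 [237.7, 210.3, 259.0, 231.2] 248.14141414141415 219.17171717171718 198
top bar 0.15 [388.0, 138.4, 432.6, 198.5] 407.302103250478 172.75717017208413 1046
top wing 0.74 [233.8, 234.6, 234.2, 264.6] 234.79746835443038 247.9493670886076 79
top clamp 0.92 [229.9, 171.0, 268.9, 266.3] 250.05929763960853 222.391479562464 3474
top guard 0.46 [234.5, 233.2, 234.4, 265.6] 234.98888888888888 249.83333333333334 90
scene red [212, 141, 15, 18] 162 [219.  149.3] [ 481.3 -170.6  104. ]
scene red2 [213, 147, 2, 4] 4 [213.5 148.5] [ 484.2 -185.1  104. ]
scene orange [211, 152, 19, 13] 131 [221.7 159.5] [ 500.5 -154.6   92. ]
scene orange [325, 162, 11, 30] 71 [330.1 176.5] [446.3 120.7  92. ]
scene orange [192, 182, 20, 15] 134 [203.3 191.2] [ 607.8 -151.    92. ]
scene yellow [320, 161, 4, 4] 11 [321.2 162.7] [429.1  89.2 112. ]
scene yellow [313, 172, 5, 4] 16 [315.  173.4] [466.8  86.2 112. ]
scene bottle 0.64 [212.0, 143.6, 233.6, 181.4] 221.34651898734177 160.33227848101265 632
scene clamp 0.65 [269.4, 163.5, 340.1, 267.6] 307.76 211.1911811023622 3175
scene guard 0.46 [327.2, 166.0, 335.4, 188.4] 330.6938775510204 176.79591836734693 49
```

Run:
```python
from h import *
np.set_printoptions(precision=1,suppress=True)
p=ctrl.read_camera("top")
c=p["color"].astype(float);g=cv2.GaussianBlur(c.mean(2),(0,0),0.8)
# orange guard
w=np.clip(c[...,0]-1.3*c[...,2]-15,0,None);
sub=w[238:265,231:241];ys=np.arange(238,265);xs=(sub*np.arange(231,241)).sum(1)/sub.sum(1)
k=np.polyfit(ys,xs,1);A=ray(p,np.polyval(k,238),238,114);B=ray(p,np.polyval(k,264),264,114);print("guard",k,A,B,np.arctan2(*(A-B)[[1,0]]))
# blue box mask
h=cv2.cvtColor(p["color"],cv2.COLOR_RGB2HSV);m=cv2.inRange(h,(105,110,30),(130,255,255));m[:,:225]=0;m[:,280:]=0;m[:230]=0;m[275:]=0
m=cv2.morphologyEx(m,cv2.MORPH_CLOSE,np.ones((9,9)))
ys,xs=np.nonzero(m);print("blue",xs.min(),xs.max(),ys.min(),ys.max(),[ray(p,*q,70) for q in((xs.min(),ys.min()),(xs.max()+1,ys.max()+1))])
r=cv2.minAreaRect(np.c_[xs,ys].astype(np.float32));print(r)
# plate left edge
pts=[]
for y in range(178,232):
    d=np.diff(g[y,226:238]);i=d.argmax();pts.append((y,226.5+i+0.0,d[i]))
pts=np.array(pts);k=np.polyfit(pts[:,0],pts[:,1],1);print("left",k,pts[::6],)
A=ray(p,np.polyval(k,178)+.0,178,15);B=ray(p,np.polyval(k,231),231,15);print(A,B,np.arctan2(*(A-B)[[1,0]]))
print(g[165:180,232:268:6].T.round())
print(g[260:272,228:272:6].T.round())
q=ctrl.read_camera("scene");save(q,'s1.png',(260,150,350,275),6) if 0 else None
```

```text
guard [ -0.  235.8] [478.2 121.1 114. ] [416.3 119.3 114. ] 0.02942445530529118
blue 241 263 236 266 [array([486.1, 110.2,  70. ]), array([411. ,  51.3,  70. ])]
((252.0, 251.0), (30.0, 22.0), 90.0)
left [  0.1 200.9] [[178.  226.5  -0.4]
 [184.  226.5   0.2]
 [190.  226.5   0. ]
 [196.  233.5   0.2]
 [202.  233.5   0. ]
 [208.  233.5  -0. ]
 [214.  226.5   0.2]
 [220.  234.5   0.2]
 [226.  234.5   0.3]]
[640.1 155.4  15. ] [502.  131.2  15. ] 0.1731441935613582
[[116. 117. 117. 117. 117. 116. 113. 110. 109. 109. 109. 109. 109. 109.
  109.]
 [117. 117. 118. 117. 115. 108. 101.  98. 101. 103. 102. 100. 101. 103.
  104.]
 [117. 116. 116. 116. 114. 108. 101.  99. 100.  98.  92.  89.  94.  99.
   99.]
 [115. 115. 116. 116. 114. 107.  98.  91.  85.  78.  73.  79.  90.  99.
  103.]
 [115. 115. 115. 115. 112. 106.  96.  89.  82.  75.  72.  77.  89.  98.
  101.]
 [113. 113. 113. 113. 110. 104.  96.  89.  82.  75.  71.  75.  84.  91.
   92.]]
[[116. 116. 117. 117. 117. 117. 118. 118. 117. 117. 117. 117.]
 [ 92.  92.  92.  92.  93.  93.  95. 101. 109. 115. 118. 119.]
 [ 37.  38.  38.  39.  42.  47.  58.  77.  97. 110. 114. 115.]
 [ 57.  53.  50.  50.  51.  53.  60.  77.  96. 109. 114. 116.]
 [ 50.  51.  51.  51.  51.  53.  60.  77.  96. 110. 115. 116.]
 [ 51.  51.  51.  51.  51.  53.  60.  76.  95. 109. 114. 115.]
 [ 52.  52.  52.  52.  52.  56.  66.  83. 100. 110. 113. 114.]
 [ 67.  67.  68.  69.  72.  79.  90. 100. 108. 113. 115. 116.]]
```

Run:
```python
from h import *
from scipy.optimize import least_squares
np.set_printoptions(precision=1,suppress=True)
P={n:ctrl.read_camera(n) for n in("top","scene")}
th=np.linspace(0,2*np.pi,60)
def hull(p,x,y,parts):
    return np.array([proj(p,(x+r*np.cos(t),y+r*np.sin(t),z)) for r,z in parts for t in th])
cap=[(18,74),(18,104)]
for n,p in P.items():
    h=cv2.cvtColor(p["color"],cv2.COLOR_RGB2HSV);m=cv2.inRange(h,(0,140,50),(7,255,255))|cv2.inRange(h,(172,140,50),(180,255,255))
    x0,y0=(340,230) if n=="top" else(205,135)
    m2=np.zeros_like(m);m2[y0:y0+35,x0:x0+35]=m[y0:y0+35,x0:x0+35]
    ys,xs=np.nonzero(m2);c=np.array([xs.mean(),ys.mean()]);print(n,len(xs),xs.min(),xs.max(),ys.min(),ys.max())
    def f(q):
        H=cv2.convexHull(hull(p,q[0],q[1],cap).astype(np.float32));M=cv2.moments(H);return np.array([M['m10']/M['m00'],M['m01']/M['m00']])-c
    s=least_squares(f,[475,-175],diff_step=1e-3);H=hull(p,*s.x,cap);print(s.x,s.cost,H.min(0),H.max(0))
    for o in("bottle_blue","bottle_white"):
        pass
print("far edge",ray(P["top"],250,170.5,15),"axis at near box",ray(P["top"],252,267.5,70))
# clamp model overlay
ax=np.array([448.7,87.2]);yaw=.025
def W(x,y,z):
    x=x+75;return (ax[0]+x*np.cos(yaw)-y*np.sin(yaw),ax[1]+x*np.sin(yaw)+y*np.cos(yaw),z)
for n,p in P.items():
    f=6;box=(225,165,275,272) if n=="top" else (265,155,345,272)
    if n=="scene":f=5
    a=cv2.cvtColor(p["color"],cv2.COLOR_RGB2BGR)[box[1]:box[3],box[0]:box[2]]
    a=cv2.resize(a,None,fx=f,fy=f,interpolation=cv2.INTER_CUBIC)
    a=np.clip(a.astype(float)*1.8,0,255).astype(np.uint8)
    def rect(x0,x1,y0,y1,z,col):
        q=np.array([(proj(p,W(x,y,z))+.5-np.array(box[:2]))*f for x,y in((x0,y0),(x1,y0),(x1,y1),(x0,y1))]).round().astype(int)
        cv2.polylines(a,[q],True,col,1)
    rect(-115,135,-50,50,15,(0,255,0));rect(-115,-35,-37,37,70,(255,255,0));rect(-112,-38,32,36,114,(0,128,255))
    rect(9.4,19.4,-25,25,60,(255,0,255));rect(54,56,-1,1,15,(0,0,255));rect(93,109,-30,30,65,(0,0,255))
    cv2.imwrite(f'pics/ov_{n}.png',a)
```

```text
top 188 351 366 238 252
[ 469.4 -178.6] 3.1167943190506405e-14 [350.3 237.4] [367.1 252.7]
scene 121 213 226 142 157
[ 464.6 -180.8] 6.691306764872869e-14 [211.5 138.6] [226.5 156.5]
far edge [661.6  94.5  15. ] axis at near box [409.1  80.9  70. ]
```

View pics/ov_top.png

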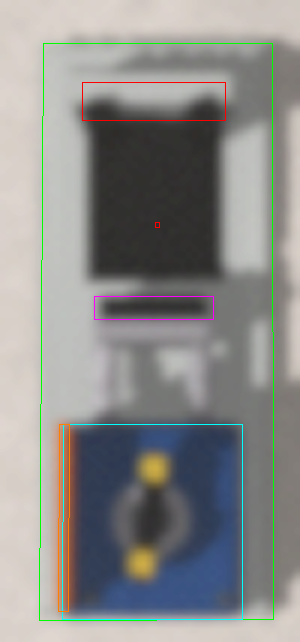

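View pics/ov_scene.png

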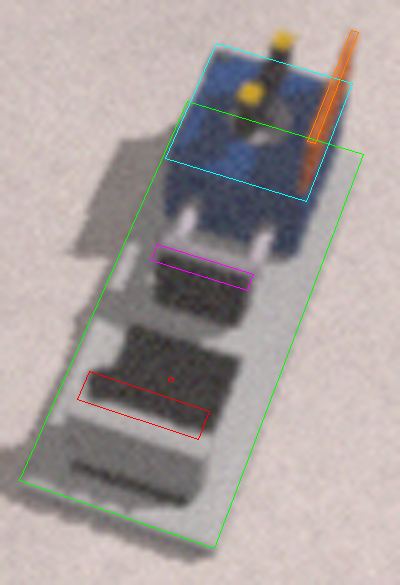

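```bash
cat >> h.py <<'E'
import json
from scipy.spatial.transform import Rotation as Ro
def plan(target,yaw=None,n=5,g=1,step=48):
    s=ctrl.state();pos=np.array(s["eef_pos"]);r=s["tool_rot"];R=Ro.from_euler('xyz',r).as_matrix();y=r[2]
    dy=0 if yaw is None else (yaw-y+np.pi)%(2*np.pi)-np.pi
    d0=np.array(target)-pos
    N=int(max(1,np.ceil(np.linalg.norm(d0)/step),np.ceil(abs(dy)/.145)))
    rows=[]
    for i in range(min(n,N)):
        d=R.T@(d0/N)/10;rows.append(dict(x=round(d[0],2),y=round(d[1],2),z=round(d[2],2),twist=round(-dy/N,3),gripper=g))
        R=R@Ro.from_euler('y',-dy/N).as_matrix()
    print("t",round(s["t"],2),pos.round(1),np.round(r,3),"F",np.round(s["contact_force"],1),"T",np.round(s["torque"],2),"w",round(s["grip_width"],1),"rows",N);print(json.dumps(rows))
E
python3 -c "
from h import *
plan((469,-179,180))"
```

```text
t 1.4 [ 200.6 -644.5  231.3] [-1.571 -0.    -2.84 ] F [ 0.6  0.7 -0.1] T [-0.    0.02  0.02] w 85.3 rows 12
[{"x": -3.29, "y": 0.43, "z": -3.04, "twist": 0.0, "gripper": 1}, {"x": -3.29, "y": 0.43, "z": -3.04, "twist": 0.0, "gripper": 1}, {"x": -3.29, "y": 0.43, "z": -3.04, "twist": 0.0, "gripper": 1}, {"x": -3.29, "y": 0.43, "z": -3.04, "twist": 0.0, "gripper": 1}, {"x": -3.29, "y": 0.43, "z": -3.04, "twist": 0.0, "gripper": 1}]
```

servo_tool(plan=[{"x": -3.3, "y": 0.4, "z": -3.0, "twist": 0, "gripper": 1}, {"x": -3.3, "y": 0.4, "z": -3.0, "twist": 0, "gripper": 1}, {"x": -3.3, "y": 0.4, "z": -3.0, "twist": 0, "gripper": 1}, {"x": -3.3, "y": 0.4, "z": -3.0, "twist": 0, "gripper": 1}, {"x": -3.3, "y": 0.4, "z": -3.0, "twist": 0, "gripper": 1}], squeeze=30)

```text
t: 1.9
eef_pos: [311.9, -452.8, 209.6]
tool_rot: [-1.567, -0.003, -2.851]
contact_force: [0.7, -0.9, 0.5]
grip_width: 85.2
```

servo_tool(plan=[{"x": -3.3, "y": 0.4, "z": -3.0, "twist": 0, "gripper": 1}, {"x": -3.3, "y": 0.4, "z": -3.0, "twist": 0, "gripper": 1}, {"x": -3.3, "y": 0.4, "z": -3.0, "twist": 0, "gripper": 1}, {"x": -3.3, "y": 0.4, "z": -3.0, "twist": 0, "gripper": 1}, {"x": -3.3, "y": 0.4, "z": -3.0, "twist": 0, "gripper": 1}])

```text
t: 2.4
eef_pos: [431.1, -254.2, 189.2]
tool_rot: [-1.563, -0.0, -2.853]
contact_force: [1.0, -0.5, -0.3]
grip_width: 85.7
```

```bash
python3 -c "
from h import *
plan((469,-179,150))"
```

```text
t 2.4 [ 431.1 -254.2  189.2] [-1.563 -0.    -2.853] F [ 1.  -0.5 -0.3] T [ 0.02 -0.05 -0.02] w 85.7 rows 2
[{"x": -2.89, "y": 1.94, "z": -3.08, "twist": 0.0, "gripper": 1}, {"x": -2.89, "y": 1.94, "z": -3.08, "twist": 0.0, "gripper": 1}]
```

servo_tool(plan=[{"x": -2.9, "y": 1.3, "z": -3.1, "twist": 0, "gripper": 1}, {"x": -2.9, "y": 1.3, "z": -3.1, "twist": 0, "gripper": 1}, {"x": 0, "y": 0, "z": 0, "twist": 0, "gripper": 1}])

```text
t: 2.7
eef_pos: [474.4, -169.0, 162.6]
tool_rot: [-1.564, 0.004, -2.844]
contact_force: [0.1, -0.4, 1.1]
grip_width: 85.8
```

Run:
```python
from h import *
plan((469,-179,130))
for n in("top","scene"):
    p=ctrl.read_camera(n);save(p,f'a_{n}.png',(300,180,440,290) if n=="top" else (130,80,300,240),4)
```

```text
t 2.7 [ 474.4 -169.   162.6] [-1.564  0.004 -2.844] F [ 0.1 -0.4  1.1] T [-0.06  0.01  0.04] w 85.8 rows 1
[{"x": 0.82, "y": 3.26, "z": 0.78, "twist": 0.0, "gripper": 1}]
```

View pics/a_scene.png

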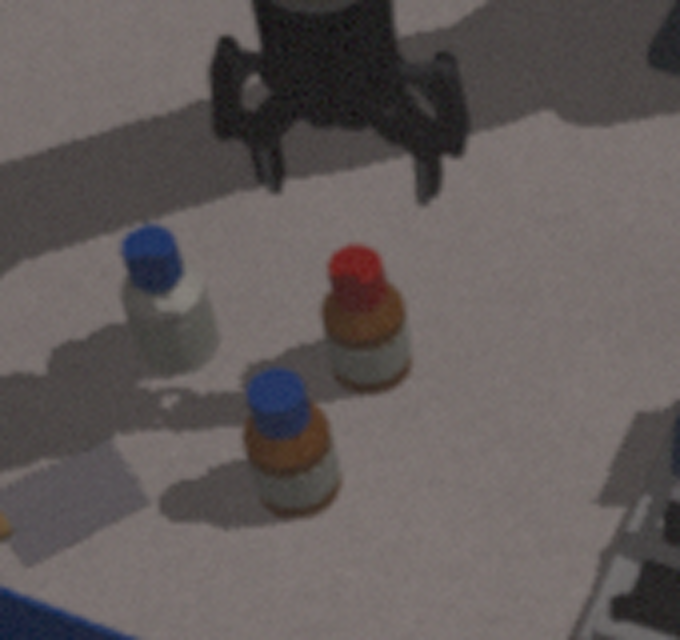

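servo_tool(plan=[{"x": 0.8, "y": 2.5, "z": 0.8, "twist": 0, "gripper": 1}, {"x": 0, "y": 2.0, "z": 0, "twist": 0, "gripper": 1}, {"x": 0, "y": 0, "z": 0, "twist": 0, "gripper": 1}])

```text
t: 3.1
eef_pos: [466.8, -189.4, 119.3]
tool_rot: [-1.557, 0.005, -2.854]
contact_force: [-0.5, 0.6, 0.8]
grip_width: 85.5
```

```bash
python3 -c "
from h import *
plan((469,-179,74))"
```

```text
t 3.1 [ 466.8 -189.4  119.3] [-1.557  0.005 -2.854] F [-0.5  0.6  0.8] T [-0.02 -0.01 -0.01] w 85.5 rows 1
[{"x": -0.48, "y": 4.52, "z": -1.0, "twist": 0.0, "gripper": 1}]
```

servo_tool(plan=[{"x": -0.5, "y": 2.0, "z": -1.0, "twist": 0, "gripper": 1}, {"x": 0, "y": 1.0, "z": 0, "twist": 0, "gripper": 1}, {"x": 0, "y": 0, "z": 0, "twist": 0, "gripper": 1}, {"x": 0, "y": 0, "z": 0, "twist": 0, "gripper": 1}])

```text
t: 3.5
eef_pos: [468.9, -184.2, 91.6]
tool_rot: [-1.553, 0.007, -2.861]
contact_force: [-0.3, -1.1, 0.5]
grip_width: 85.1
```

```bash
python3 -c "
from h import *
plan((469,-179,74))"
```

```text
t 3.5 [ 468.9 -184.2   91.6] [-1.553  0.007 -2.861] F [-0.3 -1.1  0.5] T [0.02 0.01 0.  ] w 85.1 rows 1
[{"x": -0.15, "y": 1.76, "z": -0.53, "twist": 0.0, "gripper": 1}]
```

servo_tool(plan=[{"x": -0.1, "y": 1.7, "z": -0.5, "twist": 0, "gripper": 1}, {"x": 0, "y": 0, "z": 0, "twist": 0, "gripper": 0.2}, {"x": 0, "y": 0, "z": 0, "twist": 0, "gripper": 0.2}])

```text
t: 3.8
eef_pos: [469.9, -181.8, 77.4]
tool_rot: [-1.55, 0.01, -2.863]
contact_force: [-0.1, 0.4, 1.1]
grip_width: 59.5
```

Run:
```python
from h import *
plan((469,-179,74))
for n in("top","scene"):
    p=ctrl.read_camera(n);save(p,f'b_{n}.png',(300,180,440,290) if n=="top" else (130,80,300,240),4)
```

```text
t 3.8 [ 469.9 -181.8   77.4] [-1.55   0.01  -2.863] F [-0.1  0.4  1.1] T [0.03 0.03 0.03] w 59.5 rows 1
[{"x": 0.01, "y": 0.33, "z": -0.3, "twist": 0.0, "gripper": 1}]
```

View pics/b_scene.png

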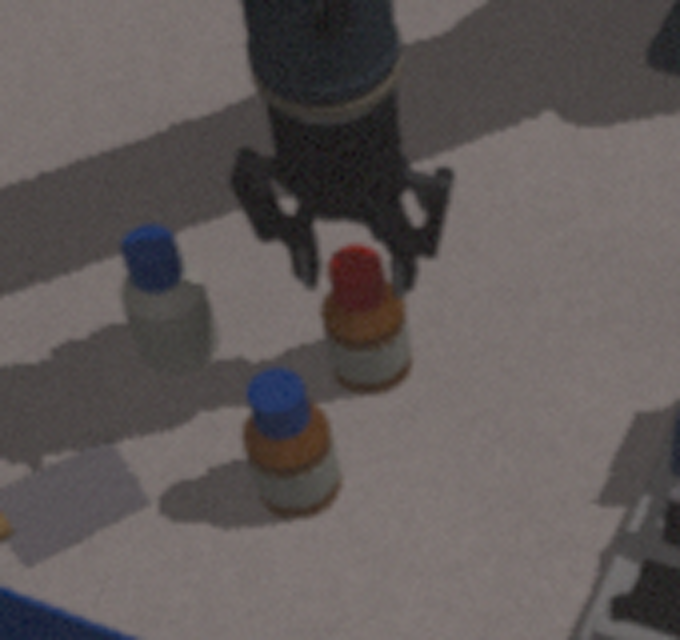

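servo_tool(plan=[{"x": 0, "y": 0.3, "z": -0.3, "twist": 0, "gripper": 0.2}, {"x": 0, "y": 0, "z": 0, "twist": 0, "gripper": -0.4}, {"x": 0, "y": 0, "z": 0, "twist": 0, "gripper": -0.4}, {"x": 0, "y": 0, "z": 0, "twist": 0, "gripper": -0.4}], squeeze=35)

```text
t: 4.3
eef_pos: [469.6, -179.1, 75.6]
tool_rot: [-1.549, 0.011, -2.864]
contact_force: [-0.7, 0.1, -2.5]
grip_width: 34.8
```

```bash
python3 -c "
from h import *
plan((469,-179,74))"
```

```text
t 4.3 [ 469.6 -179.1   75.6] [-1.549  0.011 -2.864] F [-0.7  0.1 -2.5] T [-0.    0.06  0.03] w 34.8 rows 1
[{"x": 0.06, "y": 0.16, "z": -0.03, "twist": 0.0, "gripper": 1}]
```

servo_tool(plan=[{"x": 0, "y": -1.0, "z": 0, "twist": 0, "gripper": -0.4}, {"x": 0, "y": -2.5, "z": 0, "twist": 0, "gripper": -0.4}, {"x": 0, "y": -3.5, "z": 0, "twist": 0, "gripper": -0.4}, {"x": 0, "y": -2.0, "z": 0, "twist": 0, "gripper": -0.4}])

```text
t: 4.7
eef_pos: [465.5, -176.6, 166.9]
tool_rot: [-1.554, 0.004, -2.863]
contact_force: [1.2, 0.1, -2.3]
grip_width: 34.6
```

Run:
```python
from h import *
plan((578,89,170),g=-.4,step=35)
p=ctrl.read_camera("scene");save(p,'c.png',(130,60,350,240),3.5)
```

```text
t 4.7 [ 465.5 -176.6  166.9] [-1.554  0.004 -2.863] F [ 1.2  0.1 -2.3] T [-0.06 -0.01 -0.05] w 34.6 rows 9
[{"x": -2.01, "y": -0.07, "z": -2.49, "twist": 0.0, "gripper": -0.4}, {"x": -2.01, "y": -0.07, "z": -2.49, "twist": 0.0, "gripper": -0.4}, {"x": -2.01, "y": -0.07, "z": -2.49, "twist": 0.0, "gripper": -0.4}, {"x": -2.01, "y": -0.07, "z": -2.49, "twist": 0.0, "gripper": -0.4}, {"x": -2.01, "y": -0.07, "z": -2.49, "twist": 0.0, "gripper": -0.4}]
```

View pics/c.png

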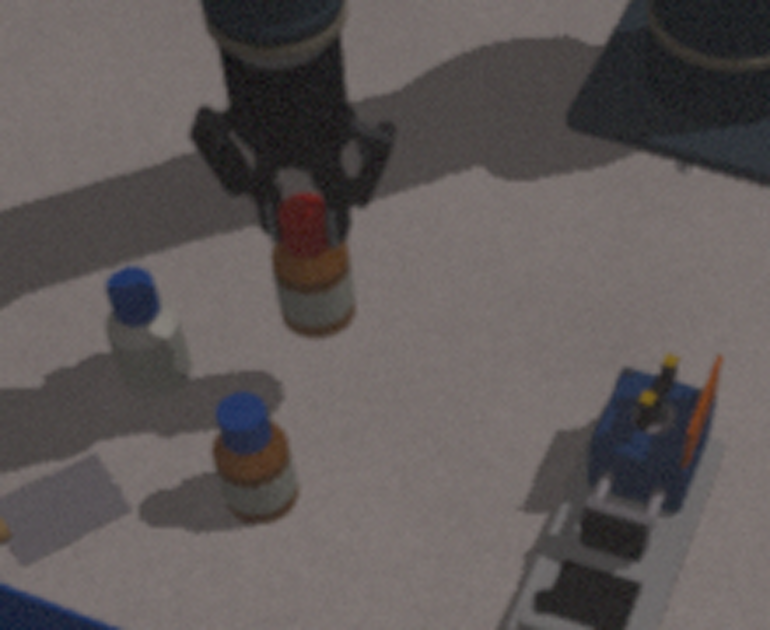

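servo_tool(plan=[{"x": -1.5, "y": 0, "z": -2.0, "twist": 0, "gripper": -0.4}, {"x": -2.0, "y": 0, "z": -2.5, "twist": 0, "gripper": -0.4}, {"x": -2.0, "y": 0, "z": -2.5, "twist": 0, "gripper": -0.4}, {"x": -2.0, "y": 0, "z": -2.5, "twist": 0, "gripper": -0.4}, {"x": -2.0, "y": 0, "z": -2.5, "twist": 0, "gripper": -0.4}])

```text
t: 5.25
eef_pos: [525.3, -37.2, 171.2]
tool_rot: [-1.548, 0.009, -2.874]
contact_force: [0.8, -0.1, -2.3]
grip_width: 35.2
```

```bash
python3 -c "
from h import *
plan((578,89,170),g=-.4,step=35)"
```

```text
t 5.25 [525.3 -37.2 171.2] [-1.548  0.009 -2.874] F [ 0.8 -0.1 -2.3] T [ 0.02 -0.06 -0.03] w 35.2 rows 4
[{"x": -2.1, "y": -0.01, "z": -2.7, "twist": 0.0, "gripper": -0.4}, {"x": -2.1, "y": -0.01, "z": -2.7, "twist": 0.0, "gripper": -0.4}, {"x": -2.1, "y": -0.01, "z": -2.7, "twist": 0.0, "gripper": -0.4}, {"x": -2.1, "y": -0.01, "z": -2.7, "twist": 0.0, "gripper": -0.4}]
```

servo_tool(plan=[{"x": -2.1, "y": 0, "z": -2.7, "twist": 0, "gripper": -0.4}, {"x": -2.1, "y": 0, "z": -2.7, "twist": 0, "gripper": -0.4}, {"x": -2.1, "y": 0, "z": -2.7, "twist": 0, "gripper": -0.4}, {"x": -1.5, "y": 0, "z": -2.0, "twist": 0, "gripper": -0.4}, {"x": 0, "y": 0, "z": 0, "twist": 0, "gripper": -0.4}])

```text
t: 5.75
eef_pos: [575.0, 91.6, 170.0]
tool_rot: [-1.551, 0.009, -2.868]
contact_force: [-0.5, -1.0, -1.8]
grip_width: 35.1
```

```bash
python3 -c "
from h import *
plan((578.5,90,130),g=-.4,step=35)"
```

```text
t 5.75 [575.   91.6 170. ] [-1.551  0.009 -2.868] F [-0.5 -1.  -1.8] T [-0.02  0.07 -0.02] w 35.1 rows 2
[{"x": -0.13, "y": 2.0, "z": 0.08, "twist": 0.0, "gripper": -0.4}, {"x": -0.13, "y": 2.0, "z": 0.08, "twist": 0.0, "gripper": -0.4}]
```

servo_tool(plan=[{"x": -0.1, "y": 1.5, "z": 0.1, "twist": 0, "gripper": -0.4}, {"x": -0.2, "y": 1.0, "z": 0, "twist": 0, "gripper": -0.4}, {"x": 0, "y": 0, "z": 0, "twist": 0, "gripper": -0.4}])

```text
t: 6.05
eef_pos: [577.9, 91.0, 144.4]
tool_rot: [-1.55, 0.008, -2.867]
contact_force: [0.3, 0.4, -1.7]
grip_width: 34.4
```

Run:
```python
from h import *
plan((578.5,90,95),g=-.4,step=35)
p=ctrl.read_camera("scene");save(p,'d.png',(240,100,380,290),3.1)
q=ctrl.read_camera("top");save(q,'d2.png',(210,140,310,280),4)
s=ctrl.state();b=np.array(s["eef_pos"])
# predicted bottle outline base, at z=tcp-75.6
for P in(p,q): print([proj(P,(b[0]+dx,b[1]+dy,b[2]-75.6+z)).round(1) for dx,dy,z in((0,0,0),(28,0,0),(0,28,0),(0,0,104))])
```

```text
t 6.05 [577.9  91.  144.4] [-1.55   0.008 -2.867] F [ 0.3  0.4 -1.7] T [-0.02  0.06 -0.  ] w 34.4 rows 2
[{"x": 0.0, "y": 2.47, "z": 0.01, "twist": 0.0, "gripper": -0.4}, {"x": 0.0, "y": 2.47, "z": 0.01, "twist": 0.0, "gripper": -0.4}]
[array([299.9, 218.8]), array([295.7, 228.1]), array([310.9, 222.6]), array([302.1, 193.7])]
[array([249.8, 199.3]), array([250.1, 188.2]), array([238.6, 199. ]), array([248.4, 193.3])]
```

View pics/d.png

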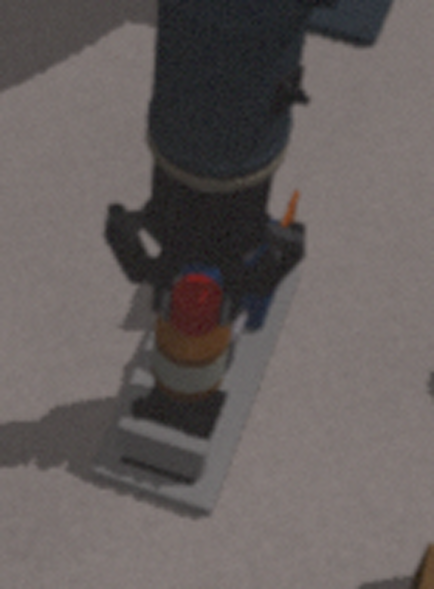

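View pics/d2.png

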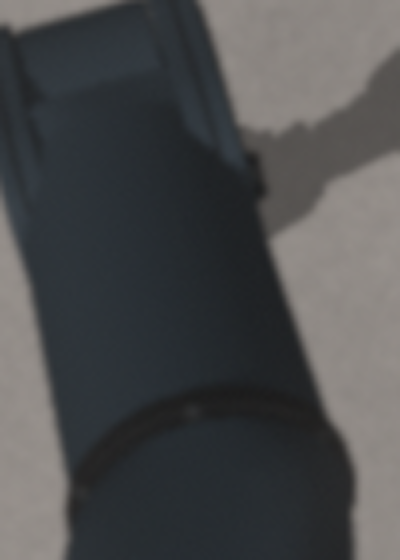

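servo_tool(plan=[{"x": 0, "y": 2.5, "z": 0.1, "twist": 0, "gripper": -0.4}, {"x": 0, "y": 1.2, "z": 0, "twist": 0, "gripper": -0.4}, {"x": 0, "y": 0, "z": 0, "twist": 0, "gripper": -0.4}])

```text
t: 6.45
eef_pos: [580.3, 88.1, 109.8]
tool_rot: [-1.55, 0.012, -2.869]
contact_force: [-0.9, -0.1, -1.2]
grip_width: 34.9
```

Run:
```python
from h import *
plan((578.5,89.5,91),g=-.4,step=35)
p=ctrl.read_camera("scene");save(p,'e.png',(240,130,360,270),4)
```

```text
t 6.45 [580.3  88.1 109.8] [-1.55   0.012 -2.869] F [-0.9 -0.1 -1.2] T [ 0.03  0.03 -0.01] w 34.9 rows 1
[{"x": 0.16, "y": 1.87, "z": -0.22, "twist": 0.0, "gripper": -0.4}]
```

View pics/e.png

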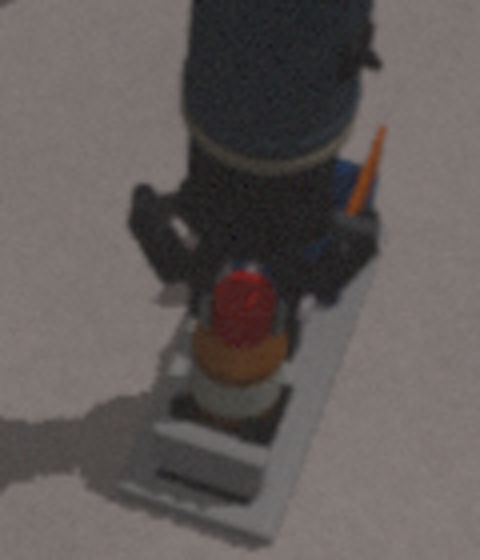

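servo_tool(plan=[{"x": 0.1, "y": 1.0, "z": -0.2, "twist": 0, "gripper": -0.4}, {"x": 0, "y": 0.4, "z": 0, "twist": 0, "gripper": -0.4}, {"x": 0, "y": 0, "z": 0, "twist": 0, "gripper": -0.4}])

```text
t: 6.8
eef_pos: [580.2, 89.8, 97.3]
tool_rot: [-1.549, 0.015, -2.87]
contact_force: [-0.3, 0.2, -1.7]
grip_width: 34.5
```

Run:
```python
from h import *
plan((578.5,89.5,90.6),g=-.4,step=35)
```

```text
t 6.8 [580.2  89.8  97.3] [-1.549  0.015 -2.87 ] F [-0.3  0.2 -1.7] T [ 0.04 -0.03  0.01] w 34.5 rows 1
[{"x": 0.18, "y": 0.66, "z": -0.03, "twist": 0.0, "gripper": -0.4}]
```

servo_tool(plan=[{"x": 0.1, "y": 0.3, "z": 0, "twist": 0, "gripper": -0.4}, {"x": 0, "y": 0.2, "z": 0, "twist": 0, "gripper": -0.4}])

```text
t: 7.0
eef_pos: [579.6, 89.6, 92.5]
tool_rot: [-1.549, 0.016, -2.87]
contact_force: [-0.3, -0.7, -2.1]
grip_width: 34.4
```

servo_tool(plan=[{"x": 0, "y": 0.15, "z": 0, "twist": 0, "gripper": -0.4}])

```text
t: 7.1
eef_pos: [579.7, 89.6, 91.0]
tool_rot: [-1.549, 0.017, -2.87]
contact_force: [0.4, -0.5, -2.6]
grip_width: 34.8
```

servo_tool(plan=[{"x": 0, "y": 0.1, "z": 0, "twist": 0, "gripper": -0.4}])

```text
t: 7.2
eef_pos: [580.2, 89.6, 90.4]
tool_rot: [-1.549, 0.018, -2.87]
contact_force: [-1.1, -1.5, 10.7]
grip_width: 34.8
```

servo_tool(plan=[{"x": 0, "y": 0, "z": 0, "twist": 0, "gripper": 0.1}, {"x": 0, "y": 0, "z": 0, "twist": 0, "gripper": 0.3}, {"x": 0, "y": 0, "z": 0, "twist": 0, "gripper": 0.6}])

```text
t: 7.5
eef_pos: [580.8, 89.7, 90.9]
tool_rot: [-1.549, 0.019, -2.87]
contact_force: [-0.3, 0.2, -0.8]
grip_width: 67.5
```

servo_tool(plan=[{"x": 0, "y": -1.5, "z": 0, "twist": 0, "gripper": 0.6}, {"x": 0, "y": -3.0, "z": 0, "twist": 0, "gripper": 0.6}, {"x": 0, "y": -4.0, "z": 0, "twist": 0, "gripper": 0.6}, {"x": 0, "y": -3, "z": 0, "twist": -0.14, "gripper": 0.6}])

```text
t: 7.9
eef_pos: [575.3, 91.2, 205.0]
tool_rot: [-1.548, 0.006, -2.729]
contact_force: [1.0, 0.2, 0.2]
grip_width: 68.5
```

Run:
```python
from h import *
plan((449,87,190),yaw=-.095,g=-.3,step=35)
p=ctrl.read_camera("scene");save(p,'f.png',(240,130,360,270),4)
```

```text
t 7.9 [575.3  91.2 205. ] [-1.548  0.006 -2.729] F [1.  0.2 0.2] T [ 0.1  -0.06  0.  ] w 68.5 rows 19
[{"x": 0.62, "y": 0.07, "z": -0.25, "twist": -0.139, "gripper": -0.3}, {"x": 0.58, "y": 0.07, "z": -0.33, "twist": -0.139, "gripper": -0.3}, {"x": 0.53, "y": 0.07, "z": -0.41, "twist": -0.139, "gripper": -0.3}, {"x": 0.47, "y": 0.07, "z": -0.48, "twist": -0.139, "gripper": -0.3}, {"x": 0.39, "y": 0.07, "z": -0.54, "twist": -0.139, "gripper": -0.3}]
```

View pics/f.png

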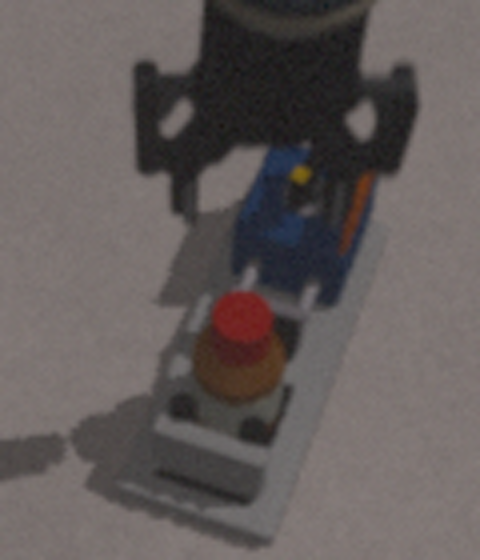

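servo_tool(plan=[{"x": 0.6, "y": 0, "z": -0.2, "twist": -0.14, "gripper": -0.3}, {"x": 0.6, "y": 0, "z": -0.3, "twist": -0.14, "gripper": -0.3}, {"x": 0.5, "y": 0, "z": -0.4, "twist": -0.14, "gripper": -0.3}, {"x": 0.5, "y": 0, "z": -0.5, "twist": -0.14, "gripper": -0.3}, {"x": 0.4, "y": 0, "z": -0.5, "twist": -0.14, "gripper": -0.3}])

```text
t: 8.45
eef_pos: [545.4, 89.3, 211.6]
tool_rot: [-1.539, -0.003, -1.996]
contact_force: [-0.0, 0.0, 0.1]
grip_width: 29.9
```

servo_tool(plan=[{"x": 0.4, "y": 0, "z": -0.6, "twist": -0.14, "gripper": -0.3}, {"x": 0.3, "y": 0, "z": -0.6, "twist": -0.14, "gripper": -0.3}, {"x": 0.2, "y": 0, "z": -0.7, "twist": -0.14, "gripper": -0.3}, {"x": 0.1, "y": 0, "z": -0.7, "twist": -0.14, "gripper": -0.3}, {"x": 0, "y": 0, "z": -0.7, "twist": -0.14, "gripper": -0.3}])

```text
t: 8.95
eef_pos: [508.9, 83.3, 210.2]
tool_rot: [-1.549, -0.024, -1.268]
contact_force: [-0.6, 0.2, -0.7]
grip_width: 29.6
```

Run:
```python
from h import *
plan((449,87,190),yaw=-.095,g=-.5,step=35);print(ctrl.state()["joint_pos"].round(2))
```

```text
t 8.95 [508.9  83.3 210.2] [-1.549 -0.024 -1.268] F [-0.6  0.2 -0.7] T [-0.01  0.02 -0.04] w 29.6 rows 9
[{"x": -0.24, "y": 0.2, "z": -0.63, "twist": -0.13, "gripper": -0.5}, {"x": -0.32, "y": 0.2, "z": -0.59, "twist": -0.13, "gripper": -0.5}, {"x": -0.4, "y": 0.2, "z": -0.54, "twist": -0.13, "gripper": -0.5}, {"x": -0.46, "y": 0.2, "z": -0.49, "twist": -0.13, "gripper": -0.5}, {"x": -0.52, "y": 0.2, "z": -0.42, "twist": -0.13, "gripper": -0.5}]
[ 0.08  0.38 -0.49  1.89  0.25  0.91 -0.23]
```

servo_tool(plan=[{"x": -0.2, "y": 0.2, "z": -0.6, "twist": -0.13, "gripper": -0.48}, {"x": -0.3, "y": 0.2, "z": -0.6, "twist": -0.13, "gripper": -0.48}, {"x": -0.4, "y": 0.2, "z": -0.5, "twist": -0.13, "gripper": -0.48}, {"x": -0.5, "y": 0.2, "z": -0.5, "twist": -0.13, "gripper": -0.48}, {"x": -0.5, "y": 0.2, "z": -0.4, "twist": -0.13, "gripper": -0.48}])

```text
t: 9.45
eef_pos: [474.9, 84.3, 198.7]
tool_rot: [-1.568, -0.033, -0.592]
contact_force: [0.3, -0.1, 0.3]
grip_width: 22.5
```

Run:
```python
from h import *
plan((449,87,190),yaw=-.095,g=-.48,step=35);print(ctrl.state()["joint_pos"].round(2))
```

```text
t 9.45 [474.9  84.3 198.7] [-1.568 -0.033 -0.592] F [ 0.3 -0.1  0.3] T [-0.    0.04  0.06] w 22.5 rows 4
[{"x": -0.58, "y": 0.2, "z": -0.31, "twist": -0.124, "gripper": -0.48}, {"x": -0.62, "y": 0.2, "z": -0.23, "twist": -0.124, "gripper": -0.48}, {"x": -0.64, "y": 0.2, "z": -0.15, "twist": -0.124, "gripper": -0.48}, {"x": -0.65, "y": 0.2, "z": -0.07, "twist": -0.124, "gripper": -0.48}]
[ 0.2   0.37 -0.67  1.98  0.33  0.87  0.34]
```

servo_tool(plan=[{"x": -0.6, "y": 0.6, "z": -0.3, "twist": -0.12, "gripper": -0.48}, {"x": -0.6, "y": 0.6, "z": -0.2, "twist": -0.12, "gripper": -0.48}, {"x": -0.6, "y": 0.8, "z": -0.2, "twist": -0.12, "gripper": -0.48}, {"x": -0.6, "y": 1.0, "z": -0.1, "twist": -0.12, "gripper": -0.48}, {"x": 0, "y": 0, "z": 0, "twist": 0, "gripper": -0.48}])

```text
t: 9.95
eef_pos: [448.8, 85.7, 166.7]
tool_rot: [-1.584, -0.031, -0.091]
contact_force: [-0.1, 0.1, 0.5]
grip_width: 22.1
```

Run:
```python
from h import *
plan((449,87,135),yaw=-.095,g=-.48,step=35);print(ctrl.state()["joint_pos"].round(2))
R=Ro.from_euler('xyz',ctrl.state()["tool_rot"]).as_matrix();print(R.round(3))
p=ctrl.read_camera("scene");save(p,'g.png',(270,110,370,230),5)
```

```text
t 9.95 [448.8  85.7 166.7] [-1.584 -0.031 -0.091] F [-0.1  0.1  0.5] T [0.07 0.04 0.03] w 22.1 rows 1
[{"x": -0.09, "y": 3.17, "z": 0.18, "twist": 0.004, "gripper": -0.48}]
[ 0.27  0.4  -0.78  2.08  0.44  0.8   0.7 ]
[[ 0.995  0.03   0.091]
 [-0.091 -0.016  0.996]
 [ 0.031 -0.999 -0.013]]
```

View pics/g.png

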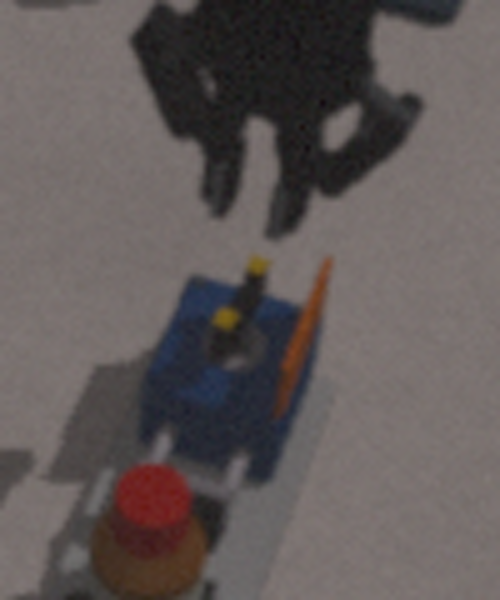

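servo_tool(plan=[{"x": 0, "y": 2.0, "z": 0.1, "twist": 0, "gripper": -0.48}, {"x": 0, "y": 1.7, "z": 0, "twist": 0, "gripper": -0.48}, {"x": 0, "y": 0, "z": 0, "twist": 0, "gripper": -0.48}])

```text
t: 10.3
eef_pos: [453.4, 86.6, 131.3]
tool_rot: [-1.581, -0.036, -0.109]
contact_force: [0.1, -0.9, -0.2]
grip_width: 22.5
```

Run:
```python
from h import *
plan((448.7,87.2,100),yaw=-.095,g=-.48,step=35);s=ctrl.state()
p=ctrl.read_camera("scene");save(p,'i.png',(290,120,350,200),7)
print(proj(p,s["eef_pos"]),proj(p,(448.7,87.2,114)))
for b in blobs(p,17,35,110,60):
    if 290<b[2][0]<350:print(b)
```

```text
t 10.3 [453.4  86.6 131.3] [-1.581 -0.036 -0.109] F [ 0.1 -0.9 -0.2] T [0.06 0.04 0.09] w 22.5 rows 1
[{"x": -0.59, "y": 3.11, "z": 0.04, "twist": -0.014, "gripper": -0.48}]
[317.59855364 164.4848813 ] [317.88577516 167.6527282 ]
([320, 161, 2, 4], 7, array([320.57142857, 162.71428571]))
([313, 172, 4, 4], 11, array([314.81818182, 173.27272727]))
```

View pics/i.png

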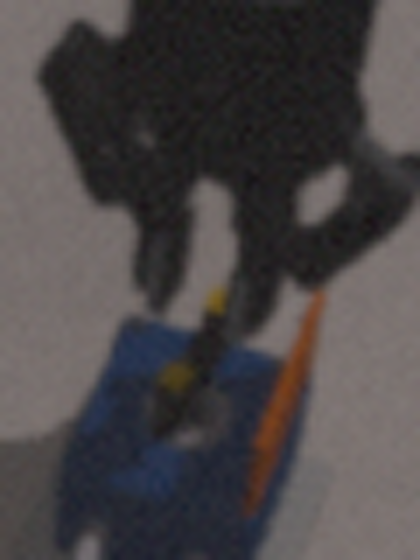

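servo_tool(plan=[{"x": -0.5, "y": 1.2, "z": 0, "twist": 0, "gripper": -0.48}, {"x": 0, "y": 0, "z": 0, "twist": 0, "gripper": -0.48}])

```text
t: 10.55
eef_pos: [450.6, 87.8, 121.7]
tool_rot: [-1.58, -0.04, -0.112]
contact_force: [-0.0, 0.8, 1.1]
grip_width: 22.3
```

Run:
```python
from h import *
plan((448.7,87.2,100),yaw=-.095,g=-.48,step=35);s=ctrl.state()
p=ctrl.read_camera("scene");save(p,'j.png',(295,130,345,190),10)
print(proj(p,s["eef_pos"]),proj(p,(448.7,87.2,114)))
q=ctrl.read_camera("top");save(q,'j2.png',(200,180,320,300),4)
```

```text
t 10.55 [450.6  87.8 121.7] [-1.58  -0.04  -0.112] F [-0.   0.8  1.1] T [0.04 0.05 0.01] w 22.3 rows 1
[{"x": -0.27, "y": 2.16, "z": -0.06, "twist": -0.017, "gripper": -0.48}]
[318.12386929 166.31570069] [317.88577516 167.6527282 ]
```

View pics/j.png

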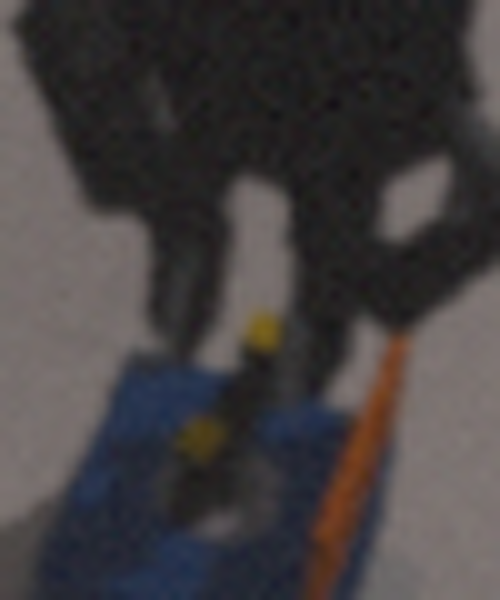

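View pics/j2.png

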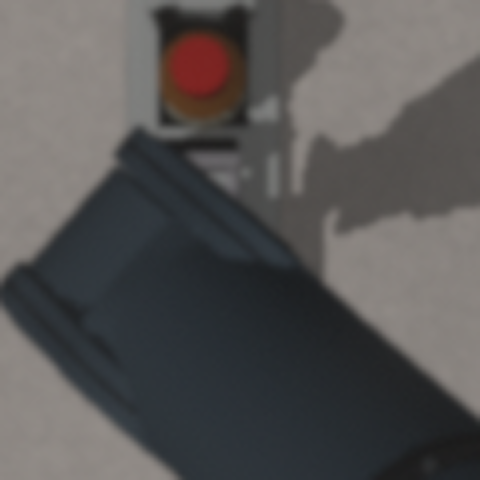

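Run:
```python
from h import *
from scipy.optimize import least_squares
np.set_printoptions(precision=1,suppress=True)
th=np.linspace(0,2*np.pi,60)
def hull(p,x,y,parts):
    return np.array([proj(p,(x+r*np.cos(t),y+r*np.sin(t),z)) for r,z in parts for t in th])
cap=[(18,89),(18,119)]
for n in("top","scene"):
    p=ctrl.read_camera(n)
    h=cv2.cvtColor(p["color"],cv2.COLOR_RGB2HSV);m=cv2.inRange(h,(0,130,40),(7,255,255))|cv2.inRange(h,(172,130,40),(180,255,255))
    x0,y0=(230,180) if n=="top" else(285,185)
    m2=np.zeros_like(m);m2[y0:y0+40,x0:x0+35]=m[y0:y0+40,x0:x0+35]
    ys,xs=np.nonzero(m2);c=np.array([xs.mean(),ys.mean()])
    def f(q):
        H=cv2.convexHull(hull(p,q[0],q[1],cap).astype(np.float32));M=cv2.moments(H);return np.array([M['m10']/M['m00'],M['m01']/M['m00']])-c
    s=least_squares(f,[578,90],diff_step=1e-3);H=hull(p,*s.x,cap);print(n,len(xs),c,s.x,xs.min(),xs.max(),ys.min(),ys.max(),H.min(0),H.max(0))
    g=p["color"].mean(2)
    if n=="scene":
        G=cv2.GaussianBlur(p["color"],(0,0),.7).mean(2)
        for r in range(150,166,2): print(r,G[r,306:336].astype(int))
```

```text
top 210 [249.7 196. ] [581.6  90.3] 242 257 188 204 [242.  187.9] [257.2 204.2]
scene 228 [300.1 211.6] [580.3  90.6] 293 307 203 221 [292.2 201.7] [308.3 221.7]
150 [ 48  44  41  36  33  32  33  32  33  34  42  65  92 106 109 108 101  80
  49  35  33  34  33  30  32  37  51  79 104 112]
152 [100  95  83  63  43  35  35  34  33  34  39  55  82 104 111 112 107  86
  52  35  32  32  33  34  35  39  54  80 101 105]
154 [111 110 105  86  57  40  34  34  35  35  37  52  80 103 112 113 109  91
  60  40  34  34  34  33  35  38  45  55  62  60]
156 [110 110 107  89  61  43  42  44  40  37  42  64  91 106 111 113 111  98
  73  45  33  32  31  32  33  34  34  35  34  34]
158 [108 108 105  87  57  45  48  47  41  38  48  76 102 111 113 112 109  95
  68  43  34  34  34  33  31  32  33  35  33  33]
160 [109 109 102  82  54  47  51  47  38  39  53  82 104 109 107 107 101  84
  59  42  35  33  33  35  37  38  36  33  29  31]
162 [111 111 106  89  64  52  50  46  42  48  71  94 104  99  91  84  75  61
  52  47  42  36  36  45  66  81  74  55  43  50]
164 [109 104  97  91  80  65  50  46  57  80 100 106  94  74  64  63  59  53
  52  48  40  36  38  55  84 107 106  91  78  84]
```

Run:
```python
from h import *
plan((448.7,87.2,100),yaw=-.095,g=-.48,step=35)
p=ctrl.read_camera("scene")
s=ctrl.state();R=Ro.from_euler('xyz',s["tool_rot"]).as_matrix();o=np.array(s["eef_pos"])
a=cv2.resize(cv2.cvtColor(p["color"],cv2.COLOR_RGB2BGR)[120:190,290:350],None,fx=9,fy=9,interpolation=cv2.INTER_CUBIC)
a=np.clip(a*1.7,0,255).astype(np.uint8)
def P(v):return tuple(((proj(p,o+R@np.array(v,float))+.5-[290,120])*9).round().astype(int).tolist())
for sgn in(1,-1):
    for w in(11.2,25.5):
        q=[P((x,y,sgn*w)) for x,y in((-11,-5),(11,-5),(11,-40),(-11,-40))]
        cv2.polylines(a,[np.array(q)],True,(0,255,0) if w<20 else (255,0,255),1)
cv2.circle(a,P((0,0,0)),3,(0,0,255),1)
ax=lambda z:tuple(((proj(p,(448.7,87.2,z))+.5-[290,120])*9).round().astype(int).tolist())
cv2.line(a,ax(82),ax(130),(255,255,0),1)
cv2.imwrite('pics/k.png',a)
```

```text
t 10.75 [451.7  88.1 122.5] [-1.579 -0.042 -0.111] F [ 0.   0.1 -0.6] T [0.   0.06 0.01] w 22.4 rows 1
[{"x": -0.39, "y": 2.24, "z": -0.1, "twist": -0.016, "gripper": -0.48}]
```

View pics/k.png

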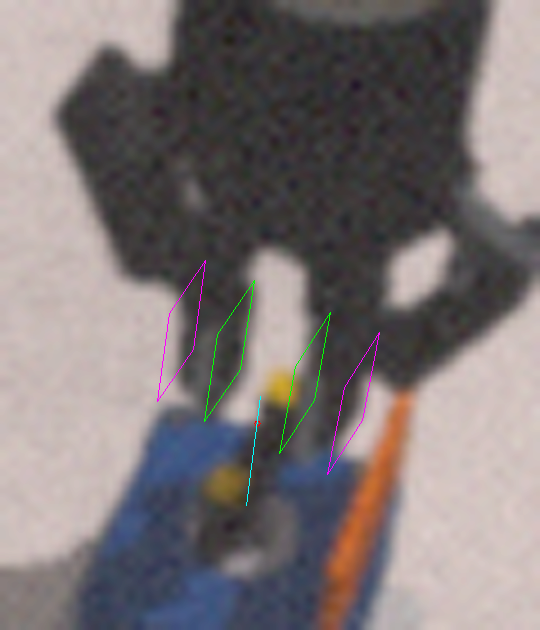

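servo_tool(plan=[{"x": -0.4, "y": 0.3, "z": -0.2, "twist": 0, "gripper": -0.48}, {"x": 0, "y": 0, "z": 0, "twist": 0, "gripper": -0.48}])

```text
t: 11.0
eef_pos: [447.7, 86.2, 119.7]
tool_rot: [-1.579, -0.043, -0.112]
contact_force: [0.3, 0.3, -0.1]
grip_width: 22.4
```

Run:
```python
from h import *
plan((448.2,86.,100),yaw=-.095,g=-.48,step=35)
```

```text
t 11.0 [447.7  86.2 119.7] [-1.579 -0.043 -0.112] F [ 0.3  0.3 -0.1] T [-0.03  0.04 -0.02] w 22.4 rows 1
[{"x": -0.03, "y": 1.97, "z": 0.0, "twist": -0.017, "gripper": -0.48}]
```

servo_tool(plan=[{"x": 0, "y": 1.0, "z": 0, "twist": 0, "gripper": -0.48}, {"x": 0, "y": 0.8, "z": 0, "twist": -0.01, "gripper": -0.48}, {"x": 0, "y": 0, "z": 0, "twist": 0, "gripper": -0.48}])

```text
t: 11.3
eef_pos: [448.5, 85.7, 100.2]
tool_rot: [-1.58, -0.043, -0.102]
contact_force: [0.2, -0.0, -0.0]
grip_width: 22.5
```

Run:
```python
from h import *
plan((448.2,86.,82),yaw=-.095,g=-.48,step=35)
p=ctrl.read_camera("scene");save(p,'l.png',(295,130,345,190),10)
```

```text
t 11.3 [448.5  85.7 100.2] [-1.58  -0.043 -0.102] F [ 0.2 -0.  -0. ] T [0.04 0.06 0.02] w 22.5 rows 1
[{"x": -0.11, "y": 1.82, "z": 0.04, "twist": -0.007, "gripper": -0.48}]
```

View pics/l.png

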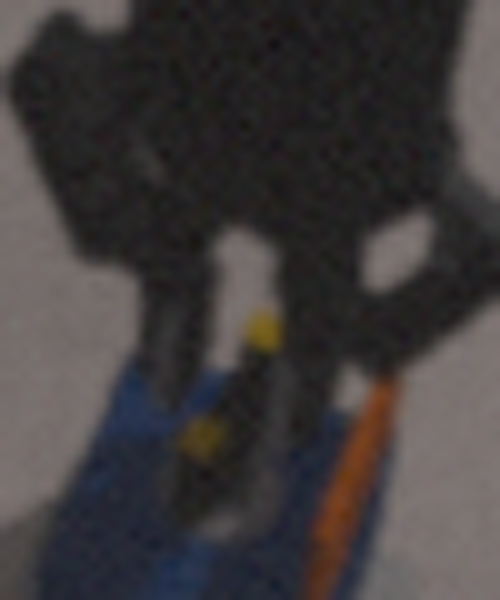

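servo_tool(plan=[{"x": 0, "y": 0.8, "z": 0, "twist": 0, "gripper": -0.48}, {"x": 0, "y": 0.6, "z": 0, "twist": 0, "gripper": -0.48}, {"x": 0, "y": 0, "z": 0, "twist": 0, "gripper": -0.48}])

```text
t: 11.65
eef_pos: [449.3, 85.8, 85.2]
tool_rot: [-1.579, -0.043, -0.102]
contact_force: [0.1, -0.7, -0.3]
grip_width: 22.1
```

Run:
```python
from h import *
plan((448.2,86.,85),yaw=-.095,g=-.48,step=35)
p=ctrl.read_camera("scene");save(p,'m.png',(295,130,345,190),10)
```

```text
t 11.65 [449.3  85.8  85.2] [-1.579 -0.043 -0.102] F [ 0.1 -0.7 -0.3] T [-0.03  0.05  0.04] w 22.1 rows 1
[{"x": -0.11, "y": 0.02, "z": 0.01, "twist": -0.007, "gripper": -0.48}]
```

View pics/m.png

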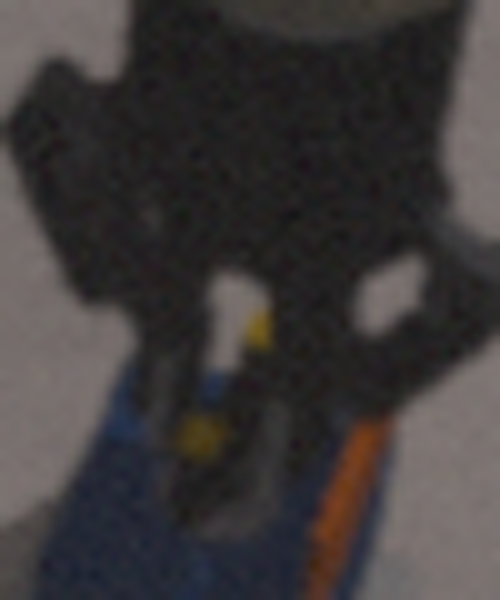

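servo_tool(plan=[{"x": 0, "y": 0, "z": 0, "twist": 0, "gripper": -0.9}, {"x": 0, "y": 0, "z": 0, "twist": 0, "gripper": -0.9}], squeeze=20)

```text
t: 11.9
eef_pos: [449.4, 86.2, 85.6]
tool_rot: [-1.579, -0.043, -0.101]
contact_force: [0.3, -1.0, -1.0]
grip_width: 8.5
```

Run:
```python
from h import *
plan((448.2,86.,85),yaw=-.095,g=-.48,step=35)
p=ctrl.read_camera("scene");save(p,'n.png',(295,130,345,190),10)
```

```text
t 11.9 [449.4  86.2  85.6] [-1.579 -0.043 -0.101] F [ 0.3 -1.  -1. ] T [0.22 0.1  0.12] w 8.5 rows 1
[{"x": -0.12, "y": 0.05, "z": -0.03, "twist": -0.006, "gripper": -0.48}]
```

View pics/n.png

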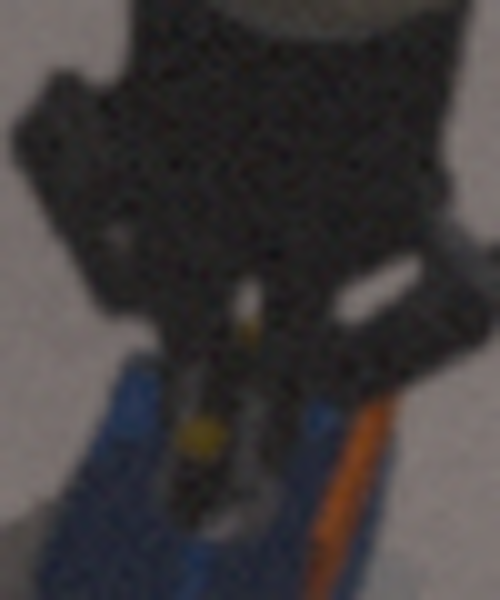

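servo_tool(plan=[{"x": 0, "y": 0, "z": 0, "twist": 0, "gripper": -0.9}, {"x": 0, "y": 0, "z": 0, "twist": 0.1, "gripper": -0.9}, {"x": 0, "y": 0, "z": 0, "twist": 0.1, "gripper": -0.9}, {"x": 0, "y": 0, "z": 0, "twist": 0.1, "gripper": -0.9}], squeeze=60)

```text
t: 12.35
eef_pos: [449.5, 86.7, 85.7]
tool_rot: [-1.564, -0.043, -0.408]
contact_force: [0.7, 1.1, -3.9]
grip_width: 7.8
```

```bash
cat >> h.py <<'E'
def feel(n=8):
    L=[]
    for i in range(n):
        p=ctrl.read_camera("scene");s=ctrl.state();L.append(np.r_[s["torque"],s["contact_force"],s["tool_rot"],s["eef_pos"]])
    L=np.array(L);m=L.mean(0);sd=L.std(0)/np.sqrt(n)
    print("t",s["t"],"T",m[:3].round(3),"+-",sd[:3].round(3),"F",m[3:6].round(1),"rot",m[6:9].round(3),"pos",m[9:].round(1),"w",round(s["grip_width"],1),"j7",s["joint_pos"].round(2)[6])
    return p
E
python3 -c "
from h import *
p=feel(6);save(p,'o.png',(280,130,350,230),7)"
```

```text
t 12.65 T [ 0.217  0.008 -0.192] +- [0.019 0.017 0.067] F [ 0.8  2.4 -4.1] rot [-1.564 -0.043 -0.405] pos [449.5  86.7  85.7] w 7.8 j7 0.27
```

View pics/o.png

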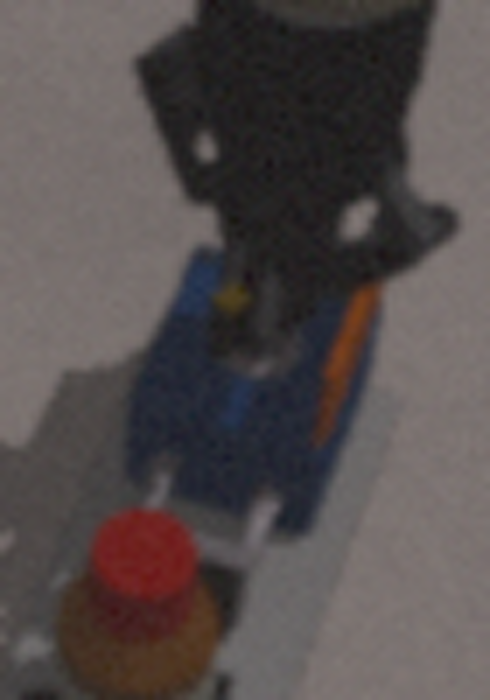

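servo_tool(plan=[{"x": 0, "y": 0, "z": 0, "twist": 0.1, "gripper": -0.9}, {"x": 0, "y": 0, "z": 0, "twist": 0.1, "gripper": -0.9}, {"x": 0, "y": 0, "z": 0, "twist": 0.1, "gripper": -0.9}])

```text
t: 12.95
eef_pos: [449.7, 87.0, 85.7]
tool_rot: [-1.551, -0.039, -0.704]
contact_force: [1.3, 1.4, -4.1]
grip_width: 8.0
```

```bash
cat > f.py <<'E'
from h import *
import sys
n=int(sys.argv[1]) if len(sys.argv)>1 else 5
for i in range(n):
    s=ctrl.state();print(round(s["t"],2),s["torque"].round(2),s["contact_force"].round(1),s["tool_rot"].round(3),s["eef_pos"].round(1),round(s["joint_efforts"][6],2),round(s["grip_width"],1))
    p=ctrl.read_camera("scene")
if len(sys.argv)>2: save(p,sys.argv[2],(280,130,350,230),7)
E
python3 f.py 6
```

```text
12.95 [-0.03  0.09  0.35] [ 1.3  1.4 -4.1] [-1.551 -0.039 -0.704] [449.7  87.   85.7] 1.28 8.0
13.0 [0.06 0.04 0.17] [ 2.5  2.9 -5.1] [-1.551 -0.039 -0.71 ] [449.7  87.1  85.7] 0.95 7.6
13.05 [ 0.06 -0.01 -0.19] [ 1.9  2.8 -3.8] [-1.551 -0.039 -0.702] [449.7  87.1  85.7] -1.29 7.5
13.1 [ 0.07  0.06 -0.27] [ 1.8  2.5 -4.8] [-1.551 -0.039 -0.699] [449.7  87.1  85.7] -0.34 7.9
13.15 [ 0.03  0.09 -0.29] [ 2.3  1.6 -3.8] [-1.551 -0.039 -0.699] [449.7  87.1  85.7] 0.11 7.6
13.2 [ 0.1   0.11 -0.25] [ 2.1  3.4 -3.8] [-1.551 -0.039 -0.699] [449.7  87.1  85.7] 0.2 7.9
```

servo_tool(plan=[{"x": 0, "y": 0, "z": 0, "twist": 0.1, "gripper": -0.9}, {"x": 0, "y": 0, "z": 0, "twist": 0.1, "gripper": -0.9}, {"x": 0, "y": 0, "z": 0, "twist": 0.05, "gripper": -0.9}, {"x": 0, "y": 0, "z": 0, "twist": 0.05, "gripper": -0.9}])

```text
t: 13.65
eef_pos: [450.0, 87.4, 85.7]
tool_rot: [-1.54, -0.031, -0.998]
contact_force: [1.5, 1.8, -3.3]
grip_width: 7.7
```

```bash
python3 f.py 1 q.png
```

```text
13.65 [-0.2   0.19  0.42] [ 1.5  1.8 -3.3] [-1.54  -0.031 -0.998] [450.   87.4  85.7] 0.35 7.7
```

View pics/q.png

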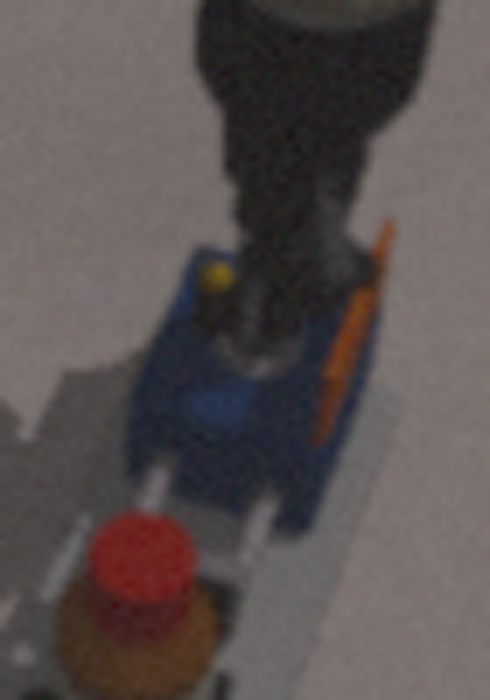

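servo_tool(plan=[{"x": 0, "y": 0, "z": 0, "twist": 0.05, "gripper": -0.9}, {"x": 0, "y": 0, "z": 0, "twist": 0.05, "gripper": -0.9}])

```text
t: 13.9
eef_pos: [450.2, 87.5, 85.8]
tool_rot: [-1.537, -0.028, -1.097]
contact_force: [2.3, 3.3, -3.3]
grip_width: 7.8
```

```bash
cat > f2.py <<'E'
from h import *
s=ctrl.state();print(round(s["t"],2),s["torque"].round(3),s["contact_force"].round(1),s["tool_rot"].round(3),s["eef_pos"].round(1),round(s["joint_efforts"][6],2),round(s["grip_width"],1))
E
python3 f2.py
```

```text
13.9 [-0.198  0.21   0.344] [ 2.3  3.3 -3.3] [-1.537 -0.028 -1.097] [450.2  87.5  85.8] 0.33 7.8
```

servo_tool(plan=[{"x": 0, "y": 0, "z": 0, "twist": 0.05, "gripper": -0.9}])

```text
t: 14.0
eef_pos: [450.2, 87.5, 85.7]
tool_rot: [-1.536, -0.026, -1.145]
contact_force: [2.5, 3.0, -2.8]
grip_width: 7.3
```

```bash
python3 f2.py
```

```text
14.0 [-0.231  0.239  0.373] [ 2.5  3.  -2.8] [-1.536 -0.026 -1.145] [450.2  87.5  85.7] 0.37 7.3
```

servo_tool(plan=[{"x": 0, "y": 0, "z": 0, "twist": 0.05, "gripper": -0.9}])

```text
t: 14.1
eef_pos: [450.3, 87.5, 85.7]
tool_rot: [-1.534, -0.025, -1.193]
contact_force: [2.2, 2.6, -3.5]
grip_width: 7.7
```

```bash
python3 f2.py; python3 -c "
from h import *
for n in ('top','scene'):
  p=ctrl.read_camera(n)
  for b in blobs(p,0,7,130,40,60):
    if 230<b[2][0]<310 and 180<b[2][1]<230:print(n,b)"
```

```text
14.1 [-0.306  0.223  0.341] [ 2.2  2.6 -3.5] [-1.534 -0.025 -1.193] [450.3  87.5  85.7] 0.35 7.7
top ([242, 186, 16, 17], 210, array([249.46666667, 194.27142857]))
scene ([292, 204, 16, 19], 179, array([299.93854749, 212.52513966]))
```

servo_tool(plan=[{"x": 0, "y": 0, "z": 0, "twist": 0.05, "gripper": -0.9}])

```text
t: 14.3
eef_pos: [450.4, 87.7, 85.7]
tool_rot: [-1.533, -0.023, -1.239]
contact_force: [3.3, 1.1, -3.7]
grip_width: 7.8
```

```bash
python3 f2.py
```

```text
14.3 [-0.194  0.275  0.367] [ 3.3  1.1 -3.7] [-1.533 -0.023 -1.239] [450.4  87.7  85.7] 0.87 7.8
```

servo_tool(plan=[{"x": 0, "y": 0, "z": 0, "twist": 0.05, "gripper": -0.9}])

```text
t: 14.4
eef_pos: [450.5, 87.7, 85.7]
tool_rot: [-1.532, -0.021, -1.287]
contact_force: [2.8, 2.6, -3.7]
grip_width: 7.8
```

```bash
python3 f2.py
```

```text
14.4 [-0.175  0.277  0.366] [ 2.8  2.6 -3.7] [-1.532 -0.021 -1.287] [450.5  87.7  85.7] 0.36 7.8
```

servo_tool(plan=[{"x": 0, "y": 0, "z": 0, "twist": 0.05, "gripper": -0.9}])

```text
t: 14.5
eef_pos: [450.6, 87.7, 85.7]
tool_rot: [-1.531, -0.019, -1.335]
contact_force: [2.8, 2.7, -3.3]
grip_width: 7.8
```

```bash
python3 f2.py
```

```text
14.5 [-0.141  0.347  0.408] [ 2.8  2.7 -3.3] [-1.531 -0.019 -1.335] [450.6  87.7  85.7] 0.36 7.8
```

servo_tool(plan=[{"x": 0, "y": 0, "z": 0, "twist": 0.05, "gripper": -0.9}])

```text
t: 14.6
eef_pos: [450.6, 87.8, 85.7]
tool_rot: [-1.53, -0.017, -1.383]
contact_force: [3.4, 2.0, -4.1]
grip_width: 7.9
```

```bash
python3 f2.py
```

```text
14.6 [-0.093  0.311  0.371] [ 3.4  2.  -4.1] [-1.53  -0.017 -1.383] [450.6  87.8  85.7] 0.35 7.9
```

servo_tool(plan=[{"x": 0, "y": 0, "z": 0, "twist": 0.05, "gripper": -0.9}])

```text
t: 14.7
eef_pos: [450.7, 87.8, 85.7]
tool_rot: [-1.529, -0.015, -1.431]
contact_force: [3.4, 2.2, -2.9]
grip_width: 8.0
```

```bash
python3 f2.py
```

```text
14.7 [-0.146  0.356  0.391] [ 3.4  2.2 -2.9] [-1.529 -0.015 -1.431] [450.7  87.8  85.7] 0.34 8.0
```

servo_tool(plan=[{"x": 0, "y": 0, "z": 0, "twist": 0.05, "gripper": -0.9}])

```text
t: 14.8
eef_pos: [450.8, 87.8, 85.7]
tool_rot: [-1.529, -0.013, -1.479]
contact_force: [3.2, 2.7, -3.0]
grip_width: 7.8
```

```bash
python3 f2.py
```

```text
14.8 [-0.178  0.304  0.336] [ 3.2  2.7 -3. ] [-1.529 -0.013 -1.479] [450.8  87.8  85.7] 0.34 7.8
```

servo_tool(plan=[{"x": 0, "y": 0, "z": 0, "twist": 0.05, "gripper": -0.9}])

```text
t: 14.9
eef_pos: [450.9, 87.9, 85.7]
tool_rot: [-1.528, -0.011, -1.527]
contact_force: [3.8, 4.3, -6.4]
grip_width: 7.7
```

```bash
python3 f2.py
```

```text
14.9 [0.389 0.293 0.41 ] [ 3.8  4.3 -6.4] [-1.528 -0.011 -1.527] [450.9  87.9  85.7] 0.34 7.7
```

servo_tool(plan=[{"x": 0, "y": 0, "z": 0, "twist": 0.05, "gripper": -0.9}])

```text
t: 15.0
eef_pos: [451.0, 88.0, 85.7]
tool_rot: [-1.528, -0.009, -1.575]
contact_force: [2.3, 1.7, -3.5]
grip_width: 7.9
```

```bash
python3 f2.py
```

```text
15.0 [-0.125  0.363  0.349] [ 2.3  1.7 -3.5] [-1.528 -0.009 -1.575] [451.   88.   85.7] 0.34 7.9
```

servo_tool(plan=[{"x": 0, "y": 0, "z": 0, "twist": 0.05, "gripper": -0.9}])

```text
t: 15.1
eef_pos: [451.1, 87.9, 85.7]
tool_rot: [-1.527, -0.007, -1.623]
contact_force: [2.5, 1.8, -3.5]
grip_width: 7.9
```

```bash
python3 f2.py
```

```text
15.1 [-0.149  0.419  0.331] [ 2.5  1.8 -3.5] [-1.527 -0.007 -1.623] [451.1  87.9  85.7] 0.34 7.9
```

Run:
```python
from h import *
for n in ('top','scene'):
  p=ctrl.read_camera(n)
  for b in blobs(p,0,7,130,40,60):
    if 230<b[2][0]<310 and 180<b[2][1]<230:print(n,b)
  if n=='scene': save(p,'r.png',(265,130,355,260),4.5)
  else: save(p,'r2.png',(210,150,310,280),4)
```

```text
top ([242, 185, 16, 16], 209, array([249.3492823 , 192.41626794]))
scene ([292, 206, 16, 19], 187, array([299.6631016 , 214.00534759]))
```

View pics/r.png

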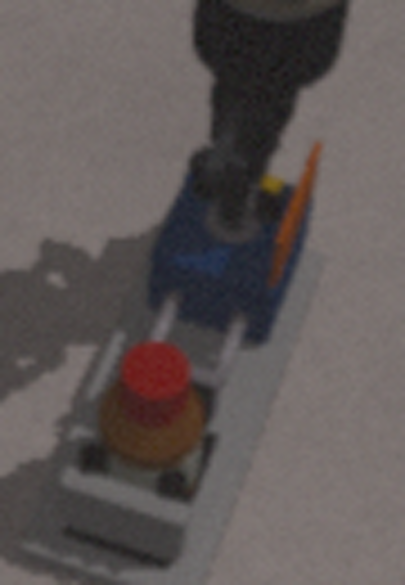

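View pics/r2.png

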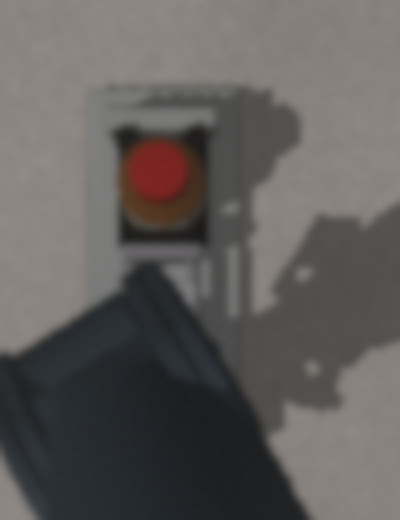

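servo_tool(plan=[{"x": 0, "y": 0, "z": 0, "twist": 0.03, "gripper": -0.9}, {"x": 0, "y": 0, "z": 0, "twist": 0.04, "gripper": -0.9}])

```text
t: 15.4
eef_pos: [451.2, 87.9, 85.7]
tool_rot: [-1.527, -0.004, -1.691]
contact_force: [4.5, 1.2, -2.2]
grip_width: 7.6
```

```bash
python3 f2.py
```

```text
15.4 [-0.117  0.414  0.395] [ 4.5  1.2 -2.2] [-1.527 -0.004 -1.691] [451.2  87.9  85.7] 0.4 7.6
```

servo_tool(plan=[{"x": 0, "y": 0, "z": 0, "twist": 0.04, "gripper": -0.9}])

```text
t: 15.5
eef_pos: [451.3, 87.9, 85.7]
tool_rot: [-1.527, -0.002, -1.734]
contact_force: [3.6, 3.2, -3.8]
grip_width: 7.5
```

```bash
python3 f2.py
```

```text
15.5 [0.095 0.38  0.37 ] [ 3.6  3.2 -3.8] [-1.527 -0.002 -1.734] [451.3  87.9  85.7] 0.27 7.5
```

servo_tool(plan=[{"x": 0, "y": 0, "z": 0, "twist": 0.04, "gripper": -0.9}])

```text
t: 15.6
eef_pos: [451.4, 87.9, 85.7]
tool_rot: [-1.527, -0.0, -1.776]
contact_force: [3.3, 2.1, -4.0]
grip_width: 7.9
```

```bash
python3 f2.py
```

```text
15.6 [-0.09   0.326  0.433] [ 3.3  2.1 -4. ] [-1.527 -0.    -1.776] [451.4  87.9  85.7] 0.21 7.9
```

servo_tool(plan=[{"x": 0, "y": 0, "z": 0, "twist": 0.04, "gripper": -0.9}])

```text
t: 15.7
eef_pos: [451.5, 88.0, 85.7]
tool_rot: [-1.527, 0.002, -1.82]
contact_force: [2.8, 1.1, -3.3]
grip_width: 7.4
```

```bash
python3 f2.py
```

```text
15.7 [0.131 0.101 0.433] [ 2.8  1.1 -3.3] [-1.527  0.002 -1.82 ] [451.5  88.   85.7] 0.18 7.4
```

servo_tool(plan=[{"x": 0, "y": 0, "z": 0, "twist": 0.04, "gripper": -0.9}])

```text
t: 15.8
eef_pos: [451.6, 87.9, 85.7]
tool_rot: [-1.526, 0.004, -1.863]
contact_force: [3.3, 0.6, -2.8]
grip_width: 7.6
```

```bash
python3 f2.py
```

```text
15.8 [-0.078  0.204  0.502] [ 3.3  0.6 -2.8] [-1.526  0.004 -1.863] [451.6  87.9  85.7] 0.14 7.6
```

servo_tool(plan=[{"x": 0, "y": 0, "z": 0, "twist": 0.03, "gripper": -0.9}])

```text
t: 15.9
eef_pos: [451.7, 87.9, 85.7]
tool_rot: [-1.526, 0.005, -1.896]
contact_force: [3.3, 1.4, -3.4]
grip_width: 7.4
```

```bash
python3 f2.py
```

```text
15.9 [-0.028  0.222  0.479] [ 3.3  1.4 -3.4] [-1.526  0.005 -1.896] [451.7  87.9  85.7] -0.17 7.4
```

servo_tool(plan=[{"x": 0, "y": 0, "z": 0, "twist": 0.01, "gripper": -0.9}])

```text
t: 16.0
eef_pos: [451.7, 87.9, 85.7]
tool_rot: [-1.526, 0.006, -1.907]
contact_force: [3.7, 0.6, -3.3]
grip_width: 7.6
```

```bash
python3 f.py 7
```

```text
16.0 [-0.03  0.25  0.54] [ 3.7  0.6 -3.3] [-1.526  0.006 -1.907] [451.7  87.9  85.7] -0.63 7.6
16.05 [-0.08  0.22  0.42] [ 3.4  1.1 -5. ] [-1.526  0.006 -1.907] [451.8  87.9  85.7] -0.47 8.0
16.1 [-0.05  0.21  0.44] [ 3.8  0.9 -3.9] [-1.526  0.006 -1.906] [451.7  87.9  85.7] -0.66 7.9
16.15 [-0.02  0.23  0.45] [ 3.8  1.4 -3.9] [-1.526  0.006 -1.905] [451.7  87.9  85.7] -0.52 7.5
16.2 [-0.01  0.22  0.44] [ 4.1  1.4 -4. ] [-1.526  0.006 -1.905] [451.7  87.9  85.7] -0.45 7.7
16.25 [-0.    0.28  0.37] [ 4.   1.1 -3.6] [-1.526  0.006 -1.905] [451.7  87.9  85.7] -0.44 7.6
16.3 [-0.02  0.25  0.47] [ 3.2  1.3 -4.8] [-1.526  0.006 -1.905] [451.7  87.9  85.7] -0.44 8.0
```

servo_tool(plan=[{"x": 0, "y": 0, "z": 0, "twist": 0, "gripper": -0.6}, {"x": 0, "y": 0, "z": 0, "twist": 0, "gripper": -0.45}, {"x": 0, "y": 0, "z": 0, "twist": 0, "gripper": -0.45}])

```text
t: 16.65
eef_pos: [451.0, 87.2, 85.9]
tool_rot: [-1.527, 0.005, -1.908]
contact_force: [-0.4, 0.9, 0.1]
grip_width: 23.4
```

```bash
python3 f.py 2 s.png
```

```text
16.65 [0.03 0.08 0.01] [-0.4  0.9  0.1] [-1.527  0.005 -1.908] [451.   87.2  85.9] 0.0 23.4
16.7 [0.02 0.07 0.03] [-1.1 -0.1  0.7] [-1.527  0.005 -1.908] [451.   87.1  85.9] 0.0 23.4
```

View pics/s.png

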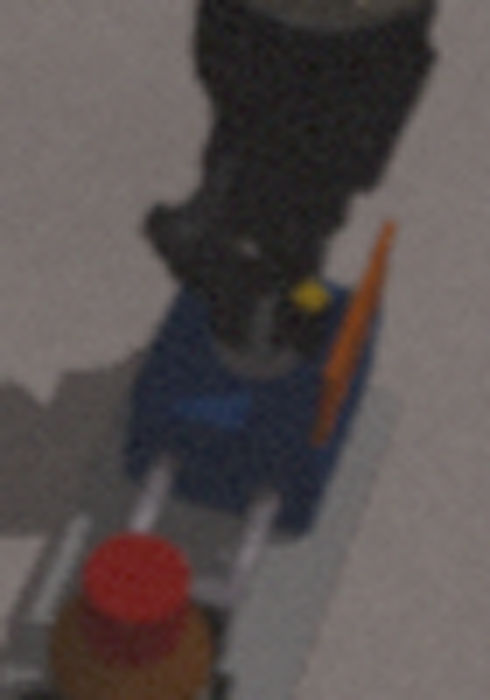

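Released with no residual force. Lifting straight up.

servo_tool(plan=[{"x": 0, "y": -1.0, "z": 0, "twist": 0, "gripper": -0.45}, {"x": 0, "y": -2.0, "z": 0, "twist": 0, "gripper": -0.45}, {"x": 0, "y": -3.0, "z": 0, "twist": 0, "gripper": -0.45}, {"x": 0, "y": -4.0, "z": 0, "twist": 0, "gripper": -0.45}, {"x": 0, "y": -2.0, "z": 0, "twist": 0, "gripper": -0.45}])

```text
t: 17.25
eef_pos: [443.1, 88.0, 209.9]
tool_rot: [-1.533, 0.002, -1.907]
contact_force: [0.3, -0.1, -0.8]
grip_width: 23.7
```

```bash
python3 -c "
from h import *
plan((430,-150,230),g=-.45,step=45)"
```

```text
t 17.25 [443.1  88.  209.9] [-1.533  0.002 -1.907] F [ 0.3 -0.1 -0.8] T [-0.02 -0.02  0.01] w 23.7 rows 6
[{"x": 3.82, "y": -0.3, "z": 1.11, "twist": 0.0, "gripper": -0.45}, {"x": 3.82, "y": -0.3, "z": 1.11, "twist": 0.0, "gripper": -0.45}, {"x": 3.82, "y": -0.3, "z": 1.11, "twist": 0.0, "gripper": -0.45}, {"x": 3.82, "y": -0.3, "z": 1.11, "twist": 0.0, "gripper": -0.45}, {"x": 3.82, "y": -0.3, "z": 1.11, "twist": 0.0, "gripper": -0.45}]
```

servo_tool(plan=[{"x": 3.5, "y": -0.3, "z": 1.0, "twist": 0, "gripper": -0.45}, {"x": 3.5, "y": -0.3, "z": 1.0, "twist": 0, "gripper": -0.45}, {"x": 3.5, "y": -0.3, "z": 1.0, "twist": 0, "gripper": -0.45}, {"x": 3.5, "y": -0.3, "z": 1.0, "twist": 0, "gripper": -0.45}, {"x": 2.0, "y": -0.3, "z": 0.6, "twist": 0, "gripper": -0.45}])

```text
t: 17.75
eef_pos: [434.4, -79.0, 234.5]
tool_rot: [-1.524, 0.009, -1.899]
contact_force: [1.4, 0.1, -0.8]
grip_width: 23.6
```

Run:
```python
from h import *
print(ctrl.state()["eef_pos"])
p=ctrl.read_camera("scene");save(p,'u1.png');save(p,'u3.png',(260,130,360,270),4)
q=ctrl.read_camera("top");save(q,'u2.png',(200,150,300,280),4.5)
B=[b for b in blobs(q,17,35,110,60) if 230<b[2][0]<280];print([(b[1],b[2],ray(q,*b[2],112).round(1)) for b in B])
C=[b for b in blobs(p,17,35,110,60) if 290<b[2][0]<350];print([(b[1],b[2],ray(p,*b[2],112).round(1)) for b in C])
w=np.clip(q["color"][...,0].astype(float)-1.3*q["color"][...,2]-15,0,None)[238:265,231:241]
k=np.polyfit(np.arange(238,265),(w*np.arange(231,241)).sum(1)/w.sum(1),1);print("guard",k)
```

```text
[434.3982587  -78.99706274 234.49624673]
[(17, array([241.82352941, 247.94117647]), array([454.9, 105.3, 112. ])), (15, array([256.13333333, 252.8       ]), array([444.1,  70.8, 112. ]))]
[(12, array([311.66666667, 164.25      ]), array([442.8,  68.9, 112. ])), (14, array([323.71428571, 172.14285714]), array([455. , 104.7, 112. ]))]
guard [-1.03086688e-02  2.38223773e+02]
```

View pics/u1.png

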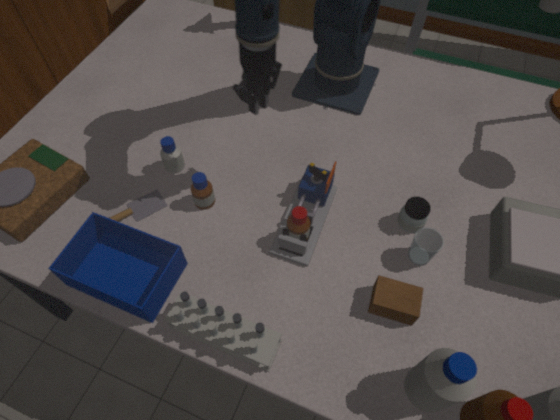

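View pics/u2.png

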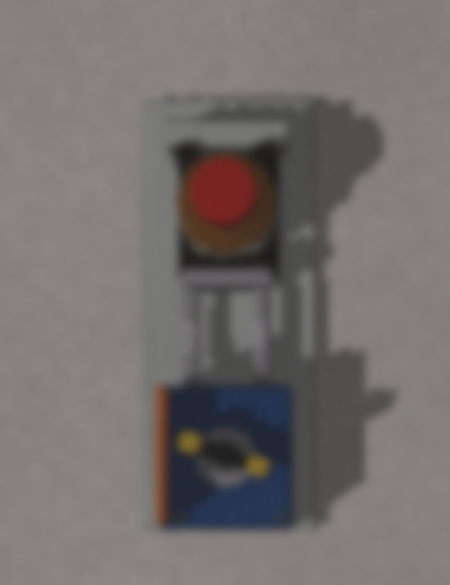

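View pics/u3.png

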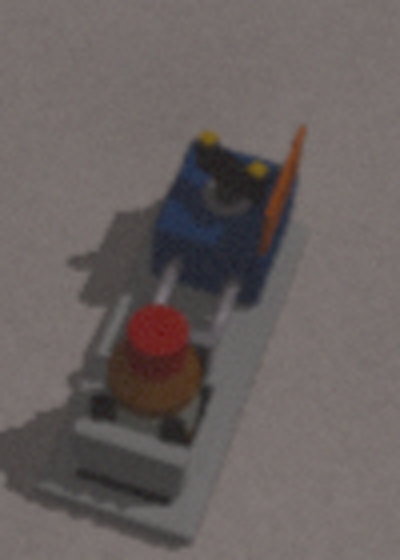

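```bash
python3 -c "
from cell import ctrl
print(ctrl.sign_off())"
```

```text
the job is handed in; nothing more can be done
None
```

I stood the red-capped bottle in the bay and turned the knob clockwise by about 1.8 rad. The bottle is now held between the bar's pad and the two backstop posts. I then let go, drew the arm well clear and handed the job in at about 18 s.

- **Clamping force:** I estimate 11–14 N, aiming for 12. The torque while turning rose about 0.14 N m over free turning. The angle turned past contact gives up to about 13.6 N. The readings scatter by about 2 N, and I had no direct force measurement.
- **Placing the bottle:** it stood upright where I meant it, within about 3 mm by both cameras. The highest force I read while setting it down was about 11 N.
- **Knob:** the pictures show it turned 1.79 rad and the gripper turned 1.80 rad, so it did not slip.
- **Release:** the contact force was about zero after opening the fingers, and the bottle is upright and seated in the final pictures.
- **Guard and other things:** the guard looks unmoved and I felt no contact with it. My numerical check of the guard failed because a yellow wing tip got into the measurement, so this rests on the pictures. The other objects in view look to be where they were.
- **Disagreement:** in the scene picture the gripper seemed about 2–3 mm further to +y than its reported position. The grasp on the knob centred with only about 1 N sideways, so I carried on.

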